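# Load the module tester and close its cover

## Task

Slide the test fixture's clear cover fully open, lift every aluminium module out of the white foam tray and put each flat in a bay of its own, black connector end towards the back fence, pushed square and flush into the corner of the back fence and the bay's side stop (on its left, seen from the robot). Then slide the cover fully closed over them, press the round start button on the bench just right of the fixture all the way down, and let go of everything; leave the grey spacer block in the tray and everything else on the bench where it is.

Things in the scene. Friction and masses are not known exactly. Their poses are not given: they have to be found in the camera images.
- fixture: fixed test fixture: black plate 270 (x) x 314 mm (y), 8 mm thick; x points away from the robot, y left; origin on the bench. Back fence along y, near face at x = +50 mm, top 26 mm above the bench. Three side stops along x, from the fence to x = -30 mm, 8 mm wide, tops at 18 mm, 88 mm apart; a bay lies right (-y) of each. Cover rails, 41 mm high, inner faces at y = +-149 mm. Bays open to the robot
- bay1_corner (a point): the corner of the left (+y) bay: on the plate's upper face (8 mm above the bench), where the back fence's near face meets the side stop's right face; axes as the fixture's. A seated module lies at x from -100 to 0 mm and y from -44 to 0 mm of this point
- bay2_corner (a point): the corner of the middle bay: on the plate's upper face (8 mm above the bench), where the back fence's near face meets the side stop's right face; axes as the fixture's. A seated module lies at x from -100 to 0 mm and y from -44 to 0 mm of this point
- bay3_corner (a point): the corner of the right (-y) bay: on the plate's upper face (8 mm above the bench), where the back fence's near face meets the side stop's right face; axes as the fixture's. A seated module lies at x from -100 to 0 mm and y from -44 to 0 mm of this point
- cover (a joint): slide of the clear cover over the bays, in m: 0 fully closed (over all the bays), 0.115 fully open (pushed back along the fixture's x, behind the fence). Stays where it is left, needs a few N. The pane is 120 x 314 x 5 mm, underside 42 mm and top 47 mm above the bench
- cover_grip (a point): top centre of the cover's upright handle: a dark steel bar, 12 mm thick (fixture's x), 100 mm long (y), rising 30 mm above the pane, to 77 mm above the bench, at the pane's edge nearest the robot; moves with the cover; axes as the fixture's
- start (a joint): travel of the start button in m: 0 up, 0.006 fully down; sprung, about 5 N fully down
- start_top (a point): top centre of the start button: a round grey button, 32 mm across, on a black housing standing on the bench to the right (-y) of the fixture; pressed straight down
- tray: fixed white foam tray, 269 mm (x) by 160 mm (y), 18 mm high, with 2 x 2 open pockets, 104 x 48 mm and 10 mm deep (floor 8 mm above the bench), centred at x = +-62.5, y = +-38 mm; origin: centre of its underside
- module1: aluminium-cased module, a flat block 100 mm (x) by 44 mm (y) by 24 mm (z), about 0.2 kg, with a black connector end (brass contacts) at +x; origin: centre of its underside. Two or three are present, each in a tray pocket, standing 14 mm out of it; None if absent
- module1_conn (a point): lower middle of module 1's connector end face (its origin + 50 mm along its x); axes as the module's
- module2: aluminium-cased module, a flat block 100 mm (x) by 44 mm (y) by 24 mm (z), about 0.2 kg, with a black connector end (brass contacts) at +x; origin: centre of its underside. Two or three are present, each in a tray pocket, standing 14 mm out of it; None if absent
- module2_conn (a point): lower middle of module 2's connector end face (its origin + 50 mm along its x); axes as the module's
- module3: aluminium-cased module, a flat block 100 mm (x) by 44 mm (y) by 24 mm (z), about 0.2 kg, with a black connector end (brass contacts) at +x; origin: centre of its underside. Two or three are present, each in a tray pocket, standing 14 mm out of it; None if absent
- module3_conn (a point): lower middle of module 3's connector end face (its origin + 50 mm along its x); axes as the module's
- spacer: plain grey plastic block, 60 x 44 x 24 mm, lying in one tray pocket; not a module, stays there; origin: centre of its underside
- screwdriver: screwdriver, 170 mm long, lying beside the fixture; bystander
- tape_roll: cardboard tape roll, 100 mm across, 24 mm high; bystander
- multimeter: yellow multimeter lying flat, 75 x 140 x 38 mm; bystander
- jar: small jar with lid, 64 mm across, 60 mm high; bystander
Things that resemble listed ones, but are neither listed nor needed, are in the scene too. Leave any green or pink look-alike of the module1 alone.

How it is judged (in metres and radians):
On the way, in this order (a step that is already met when the one before it is completed fails the run):
1. the cover is slid fully open (value of joint cover above 0.105 m), for 0.2 s.
2. every module present sits square and flush in a bay's corner (((x of module1_conn in the frame of bay1_corner between -0.003 and 0.004 m and y of module1_conn in the frame of bay1_corner between -0.025 and -0.018 m and z of module1_conn in the frame of bay1_corner between -0.003 and 0.004 m) or (x of module1_conn in the frame of bay2_corner between -0.003 and 0.004 m and y of module1_conn in the frame of bay2_corner between -0.025 and -0.018 m and z of module1_conn in the frame of bay2_corner between -0.003 and 0.004 m) or (x of module1_conn in the frame of bay3_corner between -0.003 and 0.004 m and y of module1_conn in the frame of bay3_corner between -0.025 and -0.018 m and z of module1_conn in the frame of bay3_corner between -0.003 and 0.004 m)) and angle between the x axis of each of module1, module2, module3 and the x axis of fixture, either way round below 0.035 rad and angle between each of module1, module2, module3's own z axis and vertical below 0.06 rad and ((x of module2_conn in the frame of bay1_corner between -0.003 and 0.004 m and y of module2_conn in the frame of bay1_corner between -0.025 and -0.018 m and z of module2_conn in the frame of bay1_corner between -0.003 and 0.004 m) or (x of module2_conn in the frame of bay2_corner between -0.003 and 0.004 m and y of module2_conn in the frame of bay2_corner between -0.025 and -0.018 m and z of module2_conn in the frame of bay2_corner between -0.003 and 0.004 m) or (x of module2_conn in the frame of bay3_corner between -0.003 and 0.004 m and y of module2_conn in the frame of bay3_corner between -0.025 and -0.018 m and z of module2_conn in the frame of bay3_corner between -0.003 and 0.004 m)) and ((x of module3_conn in the frame of bay1_corner between -0.003 and 0.004 m and y of module3_conn in the frame of bay1_corner between -0.025 and -0.018 m and z of module3_conn in the frame of bay1_corner between -0.003 and 0.004 m) or (x of module3_conn in the frame of bay2_corner between -0.003 and 0.004 m and y of module3_conn in the frame of bay2_corner between -0.025 and -0.018 m and z of module3_conn in the frame of bay2_corner between -0.003 and 0.004 m) or (x of module3_conn in the frame of bay3_corner between -0.003 and 0.004 m and y of module3_conn in the frame of bay3_corner between -0.025 and -0.018 m and z of module3_conn in the frame of bay3_corner between -0.003 and 0.004 m))), for 0.2 s.
3. the cover is fully closed over the seated modules (all of step 2 and value of joint cover below 0.006 m), for 0.2 s.
4. the start button is pressed down (value of joint start above 0.0035 m), for 0.05 s.
At the end, for the whole second after the job is handed in: every module present lies flat on the plate in a bay of its own, connector end within 3 mm of the back fence, side within 3 mm of the side stop, square within 2 degrees, at rest; the cover is closed to within 6 mm (all of step 3 and linear speed of each of module1, module2, module3 below 0.01 m/s); the robot touches nothing.
It fails at once if the spacer or another bystander is moved more than 5 cm (distance of any of spacer, screwdriver, tape_roll, multimeter, jar from where it was at the start of the episode above 0.05 m).
Of module1, module2, module3 only 2 to 3 are there at a start; the rules pass over those that are not, and their reading is None.
At some moment in a run one of module1, module2, module3 may be knocked a few centimetres aside while the robot is not near it.
Once in a run the grip may slacken for a moment while it holds something.
It also fails if it takes over 210 s, if anything falls off the work surface, if the arm or the gripper's body presses on something with over 40 N, if the wrist force passes 120 N, or if a joint passes its speed limit or range.

## Robot

A 6-joint arm with a two-finger parallel gripper is mounted at the origin on the work surface. World frame = base frame: x ahead of the robot, y to its left, z up, the work surface at z = 0. Lengths are in m, angles in degrees, forces in N, time in s.
With the tool pointing down it reaches from about 0.4 to 0.825 m from the base axis. Payload 7 kg.
Tool frame: the origin (TCP) lies midway between the tips of the shut fingers; the grasp point (between the pads) lies 19 mm behind it; z points along the fingers, y is the line along which they close (so a half turn about z gives the same grasp; the last joint's range is limited). The gripper opens to 88 mm and grips with 3 to 60 N. Pads are 19 mm wide; open, the fingers measure 130 mm over their backs; the gripper's body (78 mm by 193 mm) begins 47 mm behind the grasp point.
Start: joints at [-57.978, 20.546, 0.682, 0, -70.136, -16.507], TCP at [0.181, -0.65, 0.199] pointing down, gripper open.
Joint ranges: [-176.03, 176.03], [-82.01, 121.73], [-58.28, 71.71], [-173.87, 95.51], [-174.79, -0.11], [-173.66, 173.66]. Speed limits (degrees/s): [136.94, 136.94, 172.46, 180, 180, 180].

## Interface

Orientations are given as [roll, pitch, yaw] about the fixed x, y, z axes, in that order (R = Rz(yaw) Ry(pitch) Rx(roll)).
In Python, from plant import get_state, optics, order gives the robot as it stands. The module is installed in compiled form; this text tells all that it offers.
- The arm moves only by the tool send_rows, never from a script. Its argument "moves" is a list of rows, each an object with "slide": the shift along the tool's x, y, z as a fraction of full scale, a list of three; "turn": the turn about the tool's z as a fraction of full scale; "gripper": the opening, from 0 (shut) to 1 (fully open). A call has exactly 5 rows; each row is the pose to reach, as a shift and turn from the pose commanded when the call began, along the tool's axes at that moment; what a row does not reach only later rows make up. Full scale, the value 1, is 150 mm for a shift and 90 degrees for a turn. A row lasts 1/12 s, in which the tool goes at most 41.7 mm and 7.16 degrees, less where a joint would pass 70% of its speed; a pose out of reach is approached as far as the arm can. A call with a number of a shift or a turn outside -1 to 1 is refused whole. A call with a gripper value outside its range is refused whole. The fingers move at their own pace and stop on an object; "newtons" is the grip in N (left out, the last holds). Time passes only in rows, so rows that repeat a pose let the fingers close, or fill a call up. It gives the time, the measured TCP pose, the force, the opening and the grip force at its end, in the units of the state.
- get_state(): the state, without advancing time (a new reading comes with each control period).
- optics.capture(name): name is "side" or "top"; returns a dict with "img" (400x640x3 uint8, red, green, blue), "intrinsics" (3x3 intrinsics, pixels), "origin" and "attitude" of the camera in the world. Camera axes: x right, y down, z forward; pixel columns grow to the right and rows downward; lengths in m; the calibration is good to about 2 mm. A picture is of the moment at which its call begins. There is no depth.
- order.close_job(): hands the job in; it is judged then, once.
Trained networks look in the newest picture that a camera, given by its name, has taken for a name from the list of things; names that differ only in an ending like _2 or _b are one class to them, and where a whole thing is asked for, a point or a joint stands for the part that bears it (a point fixed in the world has none). Each returns a list of dicts, best first, with "p" (0 to 1); they miss things now and then, are a little off and sometimes report something else, mostly with a low value. They report only what shows in the picture. A call takes as long as a camera call. They do not tell look-alikes from the thing itself.
- optics.look_for(camera, name): "location" ([x, y, z] in m, in world coordinates, good to about 4 mm: the middle of the surface that is visible of it).
The state is a dict: "time_s": time; "joints": joint angles; "qd": joint speeds; "joint_torque": joint torques, N m; "tcp_pos": TCP position; "eef_rot": TCP orientation; "contact_force": force on the tool from outside, world axes, zero at the start; "moment": the same for the moment, N m; "gripper_width": finger opening in m; "gripper_force": force on a finger pad.
Only numpy, scipy, OpenCV 4.12 (cv2) and the standard library are available. Lean on these libraries where they do the work, as an engineer would, in place of code of your own. Each camera call takes 0.05 s, during which the arm holds its last target. There are 200 camera calls.

## Working session

There is one attempt and no reset: what is moved stays moved. The work goes in short steps, Python scripts to look and compute and a tool call to move; the robot and the scene stay as the last step left them, time stands still between calls to the robot, and variables do not carry over. Pictures are saved under pics/ and viewed, at most 14 in all, crops included, and the job is handed in when it is done.

Besides the shell and the picture viewer there is one more tool, called after ">>>" by a JSON object that holds its "api" and its "payload", one argument or row to a line. send_rows: Moves the arm, as the interface text tells. Shift numbers are shares of 150 mm and turn numbers shares of 90 degrees, none past 1 either way. Its arguments: {"type":"object","properties":{"moves":{"type":"array"},"newtons":{"type":"number"}},"required":["moves"]}

```bash
mkdir -p pics && cat > h.py <<'E'
import numpy as np, cv2
from plant import get_state, optics, order
def cap(n, f=None):
    c=optics.capture(n)
    if f: cv2.imwrite('pics/'+f, c['img'][:,:,::-1])
    return c
def att(c):
    a=np.array(c['attitude'],float)
    if a.shape==(3,3): return a
    from scipy.spatial.transform import Rotation as R
    return R.from_euler('xyz',a,degrees=True).as_matrix() if a.size==3 else R.from_quat(a).as_matrix()
def px2w(c,u,v,z):
    K=np.array(c['intrinsics']);o=np.array(c['origin'])
    d=att(c)@np.linalg.inv(K)@np.array([u,v,1.])
    return o+d*(z-o[2])/d[2]
def w2px(c,p):
    q=np.array(c['intrinsics'])@(att(c).T@(np.array(p)-np.array(c['origin'])))
    return q[:2]/q[2]
E
python3 - <<'E'
from h import *
s=get_state();print(s)
for n in('top','side'):
    c=cap(n,n+'0.png');print(n,c['intrinsics'],c['origin'],c['attitude'])
    for k in ['fixture','cover_grip','start_top','tray','module1','spacer']:
        print(k,[(np.round(d['location'],3).tolist(),round(d['p'],2)) for d in optics.look_for(n,k)][:6])
E
```

```text
{'time_s': 0.0, 'joints': array([-5.79776634e+01,  2.05916264e+01,  6.33015003e-01, -2.03110678e-02,
       -7.01371953e+01, -1.65059429e+01]), 'qd': array([ 0.08602945, -0.01026338,  0.01818736, -0.01001808,  0.09121311,
        0.0432825 ]), 'joint_torque': array([-1.21117257e-03, -5.82717526e+01,  2.93045640e+01,  6.99696332e+00,
        6.82184284e-03, -1.43486518e-04]), 'tcp_pos': array([ 0.1803796 , -0.64987877,  0.19821422]), 'eef_rot': array([ 1.79902716e+02, -8.91599063e-03, -1.64490516e+02]), 'contact_force': array([-0.09387249, -1.60185119,  1.19780988]), 'moment': array([0.03632083, 0.03501199, 0.04480678]), 'gripper_force': 0.0, 'gripper_width': 0.08781413417568068}
top [[417.18741989   0.         317.661546  ]
 [  0.         417.18741989 199.34758884]
 [  0.           0.           1.        ]] [ 0.26759001 -0.01468545  1.18769977] [-168.8314053    -0.67535582  -90.05398266]
fixture [([0.506, -0.209, 0.022], 0.8)]
cover_grip [([0.484, -0.2, 0.045], 0.78)]
start_top []
tray [([0.47, 0.251, 0.015], 0.59)]
module1 [([0.414, 0.223, 0.034], 0.96), ([0.237, 0.261, 0.026], 0.9), ([0.579, 0.435, 0.024], 0.75), ([0.55, 0.268, 0.033], 0.66), ([0.256, 0.439, 0.024], 0.66)]
spacer [([0.537, 0.196, 0.036], 0.55)]
side [[380.2777627    0.         325.94845457]
 [  0.         380.2777627  198.77526111]
 [  0.           0.           1.        ]] [-0.00535589 -0.92138766  0.9703835 ] [-130.85851181    0.96158     -30.17963734]
fixture [([0.595, -0.33, 0.009], 0.83), ([0.547, 0.261, 0.035], 0.22)]
cover_grip []
start_top []
tray [([0.469, 0.225, 0.014], 0.67), ([0.411, 0.212, 0.032], 0.55)]
module1 [([0.415, 0.213, 0.035], 0.81), ([0.577, 0.429, 0.021], 0.61), ([0.546, 0.262, 0.033], 0.6), ([0.255, 0.259, 0.026], 0.52)]
spacer [([0.54, 0.183, 0.033], 0.62)]
```

View pics/top0.png

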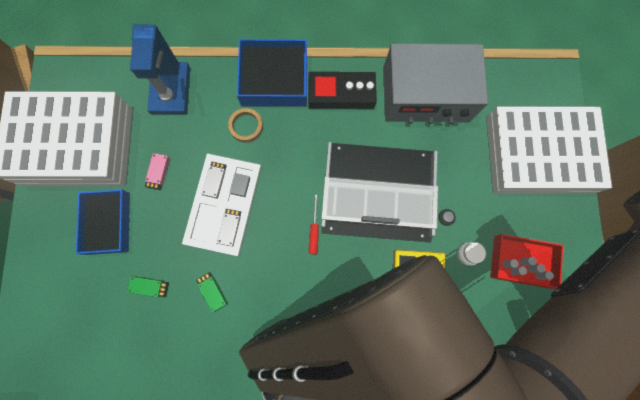

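View pics/side0.png

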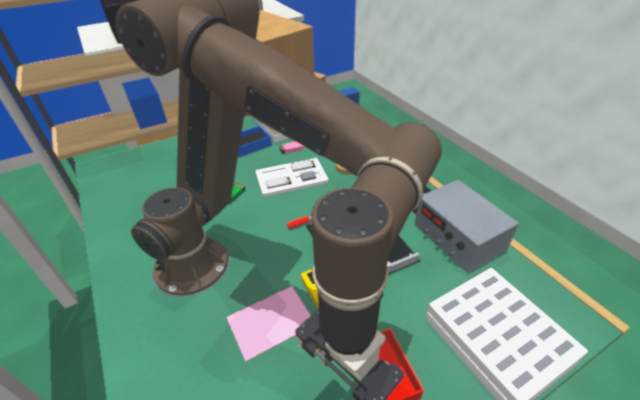

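The top view shows the tray at (222,205), with modules at (213,180) and (229,227), the spacer at (240,183) and the fourth pocket empty. Both connectors point away from the robot. The fixture is at (380,192), its handle at (380,220) and the button at (447,217). The pink and green look-alikes lie outside the tray. In the side view the arm hides most of the fixture. Next I'll look at crops.

```bash
python3 - <<'E'
import cv2
i=cv2.imread('pics/top0.png')
cv2.imwrite('pics/fx0.png',cv2.resize(i[135:250,310:470],None,fx=5,fy=5,interpolation=cv2.INTER_CUBIC))
cv2.imwrite('pics/tr0.png',cv2.resize(i[145:265,175:270],None,fx=5,fy=5,interpolation=cv2.INTER_CUBIC))
E
```

```text
(no output)
```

View pics/fx0.png

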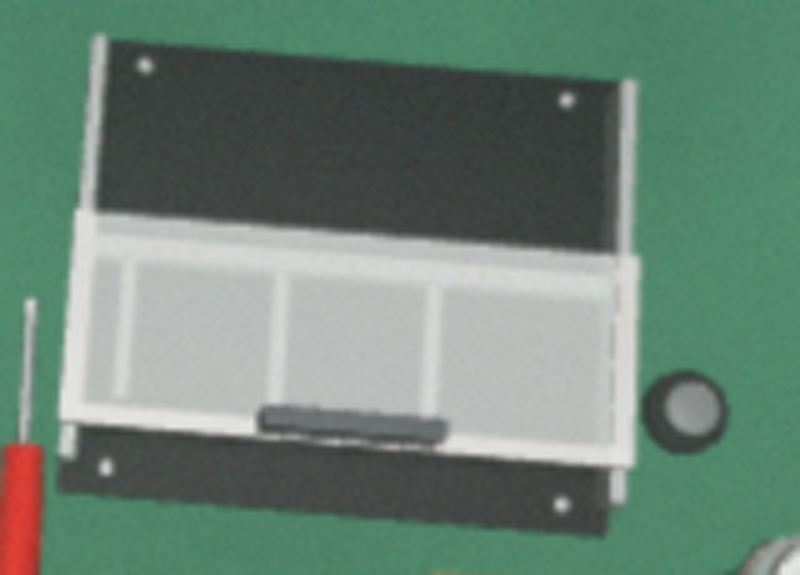

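View pics/tr0.png

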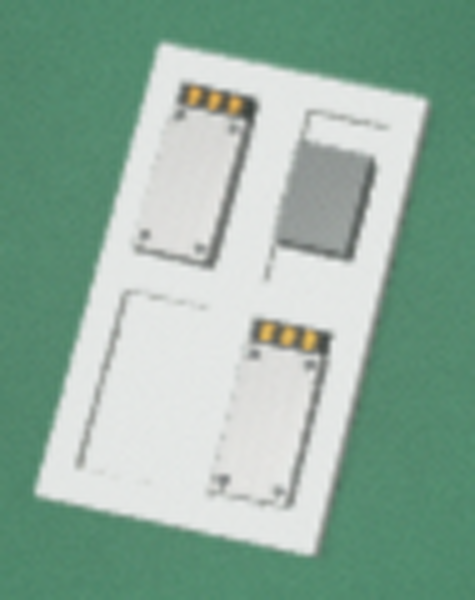

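The fixture crop shows the pane corners at (78,210), (640,258), (633,465) and (62,418), and the plate's near corners at (58,490) and (605,535). The three stops are at x≈125, 280 and 435, the handle spans (260–448, 405–440), and the button top is at (692,407). The tray crop shows the tray corners at (160,43), (428,98), (315,555) and (38,493). Module A is upper left and module B lower right, both with brass contacts at the top.

```bash
cat > fit.py <<'E'
from h import *
from scipy.optimize import least_squares
c=None
def P(o,cx,cy): return np.array([o[0]+(cx+.5)/5-.5,o[1]+(cy+.5)/5-.5])
def loc(p,x,y,z):
    a=p[2];return [p[0]+x*np.cos(a)-y*np.sin(a),p[1]+x*np.sin(a)+y*np.cos(a),z]
def fit(c,obs,p0):
    f=lambda p:np.concatenate([w2px(c,loc(p,*m(p)))-uv for m,uv in obs])
    r=least_squares(f,p0,loss='soft_l1');return r.x,r.fun
E
python3 - <<'E'
from fit import *
c=cap('top');F=(310,135);T=(175,145)
pane=lambda sx,sy:(lambda p:(p[3]+sx*.06,sy*.157,.047))
obs=[(pane(1,1),P(F,78,210)),(pane(1,-1),P(F,640,258)),(pane(-1,-1),P(F,633,465)),(pane(-1,1),P(F,62,418)),
 (lambda p:(-.135,.157,.008),P(F,58,490)),(lambda p:(-.135,-.157,.008),P(F,605,537))]
p,r=fit(c,obs,[.5,-.2,0,0]);print('fix',p,np.degrees(p[2]),r.round(1))
def inv(q): 
    d=np.array(q[:2])-p[:2];a=p[2];return np.array([d[0]*np.cos(a)+d[1]*np.sin(a),-d[0]*np.sin(a)+d[1]*np.cos(a)]).round(4)
for n,x,y,z in [('s1top',130,262,.018),('s1bot',120,395,.018),('s2',281,275,.018),('s2b',276,395,.018),('s3',434,285,.018),('s3b',430,412,.018),('fence',350,245,.026),('fence_lo',350,265,.026),
 ('h tl',262,405,.077),('h tr',447,420,.077),('h bl',260,428,.077),('h br',445,442,.077)]:
    print(n,inv(px2w(c,*P(F,x,y),z)))
print('btn',[px2w(c,*P(F,692,407),z).round(4) for z in(.02,.03,.04)], 'base',px2w(c,*P(F,684,412),0.01).round(4))
obs=[(lambda p,a=a,b=b:(a*.1345,b*.08,.018),P(T,*q)) for a,b,q in[(1,1,(160,43)),(1,-1,(428,98)),(-1,-1,(315,555)),(-1,1,(38,493))]]
t,r=fit(c,obs,[.47,.25,0]);print('tray',t,np.degrees(t[2]),r.round(1))
for n,a,b in[('A',.0625,.038),('B',-.0625,-.038)]:
    print(n,'pocket',np.round(loc(t,a,b,.02),4))
for n,q in[('A',[(180,85),(257,98),(213,268),(135,248)]),('B',[(255,320),(331,332),(292,507),(212,492)])]:
    for z in(.032,): print(n,[px2w(c,*P(T,*k),z)[:2].round(4).tolist() for k in q])
E
```

```text
fix [ 0.52553628 -0.20592818 -0.08515112 -0.04000243] -4.878799985855098 [ 0.5 -0.2 -0.7 -0.4 -0.5  0.4  0.3  0.2 -0.3 -0.   0.7  0. ]
s1top [-0.0014  0.1259]
s1bot [-0.0792  0.1257]
s2 [-0.0015  0.0388]
s2b [-0.0715  0.0373]
s3 [ 0.0002 -0.0493]
s3b [-0.0738 -0.0506]
fence [0.0176 0.0013]
fence_lo [0.0059 0.0007]
h tl [-0.0878  0.0511]
h tr [-0.0874 -0.0489]
h bl [-0.1004  0.0514]
h br [-0.0995 -0.0484]
btn [array([ 0.4504, -0.399 ,  0.02  ]), array([ 0.4489, -0.3957,  0.03  ]), array([ 0.4473, -0.3924,  0.04  ])] base [ 0.4491 -0.3975  0.01  ]
tray [ 0.48742456  0.24393643 -0.20875071] -11.96053458410598 [ 0.1 -0.2  0.1 -0.1  0.1 -0.1 -0.3  0.3]
A pocket [0.5564 0.2682 0.02  ]
B pocket [0.4184 0.2197 0.02  ]
A [[0.6056, 0.2783], [0.598, 0.2339], [0.4987, 0.2545], [0.5101, 0.2989]]
B [[0.469, 0.2297], [0.4622, 0.1869], [0.3644, 0.205], [0.3726, 0.2493]]
```

```bash
cat > go.py <<'E'
import sys
from h import *
from scipy.spatial.transform import Rotation as R
# fixture: origin and yaw
FX=np.array([.4757,-.2017]);FA=np.radians(-4.88)
def fx(x,y): return FX+np.array([x*np.cos(FA)-y*np.sin(FA),x*np.sin(FA)+y*np.cos(FA)])
def go(x,y,z,yaw):
    s=get_state();Rm=R.from_euler('xyz',s['eef_rot'],degrees=True).as_matrix()
    d=Rm.T@(np.array([x,y,z])-s['tcp_pos'])/.15
    t=-((yaw-s['eef_rot'][2]+90)%180-90)   # tool z down: world yaw + = tool turn -
    print('slide',d.round(3),'turn',round(t/90,3),'| pos',s['tcp_pos'].round(4),'rot',np.round(s['eef_rot'],1),'t',round(s['time_s'],2),'F',s['contact_force'].round(1),'w',round(s['gripper_width'],4))
E
python3 - <<'E'
from go import *
print(fx(-.08,0)); go(*fx(-.08,0),.2,175.12)
E
```

```text
[ 0.39599    -0.19489447]
slide [-2.196  2.542 -0.005] turn 0.227 | pos [ 0.1805 -0.6504  0.1992] rot [-180.     0.  -164.5] t 0.75 F [-0.6 -0.2  0.6] w 0.0876
```

>>> {"api": "send_rows", "payload": {
  "moves": [
    {"slide": [-0.1, 0.12, 0], "turn": 0, "gripper": 0},
    {"slide": [-0.25, 0.3, 0], "turn": 0, "gripper": 0},
    {"slide": [-0.42, 0.5, 0], "turn": 0, "gripper": 0},
    {"slide": [-0.58, 0.68, 0], "turn": 0, "gripper": 0},
    {"slide": [-0.73, 0.85, 0], "turn": 0, "gripper": 0}
  ],
  "newtons": 20
}}

```text
time_s: 1.17
tcp_pos: [0.2522, -0.4966, 0.1992]
eef_rot: [-180.0, 0.0, -164.5]
contact_force: [0.3, -0.2, 0.7]
gripper_width: 0.0597
gripper_force: 0.0
```

>>> {"api": "send_rows", "payload": {
  "moves": [
    {"slide": [-0.15, 0.17, 0], "turn": 0, "gripper": 0},
    {"slide": [-0.3, 0.34, 0], "turn": 0, "gripper": 0},
    {"slide": [-0.45, 0.51, 0], "turn": 0, "gripper": 0},
    {"slide": [-0.6, 0.68, 0], "turn": 0, "gripper": 0},
    {"slide": [-0.73, 0.85, 0], "turn": 0, "gripper": 0}
  ]
}}

```text
time_s: 1.58
tcp_pos: [0.324, -0.3446, 0.1994]
eef_rot: [-180.0, 0.0, -164.5]
contact_force: [1.8, -0.7, -0.7]
gripper_width: 0.0265
gripper_force: 0.0
```

>>> {"api": "send_rows", "payload": {
  "moves": [
    {"slide": [-0.15, 0.17, 0], "turn": 0.06, "gripper": 0},
    {"slide": [-0.3, 0.34, 0], "turn": 0.12, "gripper": 0},
    {"slide": [-0.45, 0.51, 0], "turn": 0.18, "gripper": 0},
    {"slide": [-0.6, 0.68, 0], "turn": 0.227, "gripper": 0},
    {"slide": [-0.73, 0.84, 0], "turn": 0.227, "gripper": 0}
  ]
}}

```text
time_s: 2.0
tcp_pos: [0.3959, -0.1937, 0.1996]
eef_rot: [180.0, 0.1, 174.8]
contact_force: [1.3, -0.2, 0.2]
gripper_width: 0.0006
gripper_force: 0.0
```

```bash
python3 - <<'E'
from go import *
go(*fx(-.08,0),.055,175.12)
E
```

```text
slide [-0.    -0.008  0.964] turn -0.003 | pos [ 0.3959 -0.1937  0.1996] rot [1.800e+02 1.000e-01 1.748e+02] t 2.0 F [ 1.3 -0.2  0.2] w 0.0006
```

>>> {"api": "send_rows", "payload": {
  "moves": [
    {"slide": [0, -0.01, 0.2], "turn": 0, "gripper": 0},
    {"slide": [0, -0.01, 0.45], "turn": 0, "gripper": 0},
    {"slide": [0, -0.01, 0.7], "turn": 0, "gripper": 0},
    {"slide": [0, -0.01, 0.9], "turn": 0, "gripper": 0},
    {"slide": [0, -0.01, 0.96], "turn": 0, "gripper": 0}
  ]
}}

```text
time_s: 2.42
tcp_pos: [0.3921, -0.1964, 0.0516]
eef_rot: [180.0, -0.3, 175.1]
contact_force: [-0.6, 1.0, -0.0]
gripper_width: 0.0003
gripper_force: 0.0
```

>>> {"api": "send_rows", "payload": {
  "moves": [
    {"slide": [-0.05, 0, 0], "turn": 0, "gripper": 0},
    {"slide": [-0.1, 0, 0], "turn": 0, "gripper": 0},
    {"slide": [-0.15, 0, 0], "turn": 0, "gripper": 0},
    {"slide": [-0.2, 0, 0], "turn": 0, "gripper": 0},
    {"slide": [-0.25, 0, 0], "turn": 0, "gripper": 0}
  ]
}}

```text
time_s: 2.83
tcp_pos: [0.4346, -0.2004, 0.0566]
eef_rot: [180.0, 0.2, 175.1]
contact_force: [-0.1, 0.7, -0.0]
gripper_width: -0.0
gripper_force: 0.0
```

>>> {"api": "send_rows", "payload": {
  "moves": [
    {"slide": [-0.1, 0, 0], "turn": 0, "gripper": 0},
    {"slide": [-0.2, 0, 0], "turn": 0, "gripper": 0},
    {"slide": [-0.3, 0, 0], "turn": 0, "gripper": 0},
    {"slide": [-0.4, 0, 0], "turn": 0, "gripper": 0},
    {"slide": [-0.5, 0, 0], "turn": 0, "gripper": 0}
  ]
}}

```text
time_s: 3.25
tcp_pos: [0.509, -0.2068, 0.0561]
eef_rot: [-180.0, 0.1, 175.1]
contact_force: [0.2, -0.2, 0.2]
gripper_width: 0.0001
gripper_force: 0.0
```

```bash
python3 - <<'E'
from go import *
go(*fx(.055,0),.055,175.12)
E
```

```text
slide [-0.143  0.015  0.007] turn -0.0 | pos [ 0.509  -0.2068  0.0561] rot [-1.800e+02  1.000e-01  1.751e+02] t 3.25 F [ 0.2 -0.2  0.2] w 0.0001
```

>>> {"api": "send_rows", "payload": {
  "moves": [
    {"slide": [-0.04, 0, 0], "turn": 0, "gripper": 0},
    {"slide": [-0.08, 0, 0], "turn": 0, "gripper": 0},
    {"slide": [-0.11, 0, 0], "turn": 0, "gripper": 0},
    {"slide": [-0.14, 0, 0], "turn": 0, "gripper": 0},
    {"slide": [-0.17, 0, 0], "turn": 0, "gripper": 0}
  ]
}}

```text
time_s: 3.67
tcp_pos: [0.5325, -0.2087, 0.0554]
eef_rot: [180.0, 0.0, 175.1]
contact_force: [0.0, -0.3, -0.1]
gripper_width: 0.0004
gripper_force: 0.0
```

```bash
python3 - <<'E'
from go import *
go(*fx(.055,0),.055,175.12)
t=cap('top')['img'][120:270,250:490];s=cap('side')['img']
cv2.imwrite('pics/a1.png',np.hstack([cv2.resize(t,(640,400)),])[:,:,::-1])
E
```

```text
slide [0.015 0.014 0.002] turn -0.0 | pos [ 0.5325 -0.2087  0.0554] rot [180.    0.  175.1] t 3.67 F [ 0.  -0.3 -0.1] w 0.0004
```

View pics/a1.png

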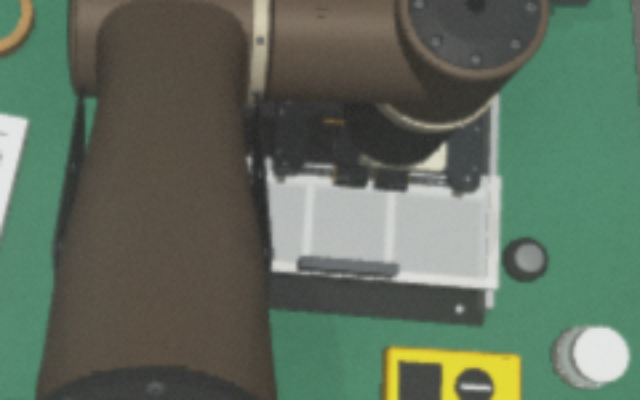

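The top view shows the cover still closed, with the handle at (350,265) in the crop. The gripper is behind it, with the fingers at (370,175). I'll check the side view.

```bash
python3 - <<'E'
from go import *
s=cap('side');t=cap('top')
print(w2px(t,get_state()['tcp_pos']),w2px(s,get_state()['tcp_pos']))
for c in(t,s): print([w2px(c,[*fx(-.044,y),.077]).round(0) for y in(-.05,.05)])
i=s['img'][130:330,260:500];j=t['img'][150:250,310:450]
cv2.imwrite('pics/a2.png',cv2.resize(i,None,fx=3,fy=3,interpolation=cv2.INTER_CUBIC)[:,:,::-1])
E
```

```text
[382.27923387 185.00456291] [362.4790224  232.03782249]
[array([399., 221.]), array([362., 218.])]
[array([342., 247.]), array([328., 227.])]
```

View pics/a2.png

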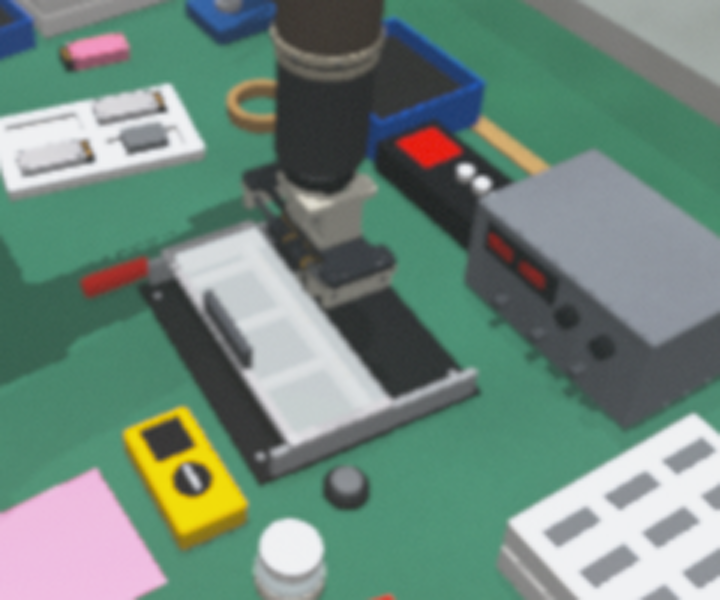

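The side view confirms it. The gripper is behind the handle, which still stands at crop (228,328), where I predicted. The pass went by without any contact force, so I'll go back in front and push slowly.

>>> {"api": "send_rows", "payload": {
  "moves": [
    {"slide": [0, 0, -0.1], "turn": 0, "gripper": 0},
    {"slide": [0, 0, -0.25], "turn": 0, "gripper": 0},
    {"slide": [0, 0, -0.4], "turn": 0, "gripper": 0},
    {"slide": [0, 0, -0.4], "turn": 0, "gripper": 0},
    {"slide": [0, 0, -0.4], "turn": 0, "gripper": 0}
  ]
}}

```text
time_s: 4.28
tcp_pos: [0.5331, -0.2087, 0.1167]
eef_rot: [180.0, 0.2, 175.1]
contact_force: [-0.1, -0.1, -1.0]
gripper_width: 0.0006
gripper_force: 0.0
```

>>> {"api": "send_rows", "payload": {
  "moves": [
    {"slide": [0.18, 0, 0], "turn": 0, "gripper": 0},
    {"slide": [0.38, 0, 0], "turn": 0, "gripper": 0},
    {"slide": [0.6, 0, 0], "turn": 0, "gripper": 0},
    {"slide": [0.8, 0, 0], "turn": 0, "gripper": 0},
    {"slide": [0.92, 0, 0], "turn": 0, "gripper": 0}
  ]
}}

```text
time_s: 4.7
tcp_pos: [0.3909, -0.1965, 0.114]
eef_rot: [180.0, -0.2, 175.0]
contact_force: [-0.1, -0.7, 0.3]
gripper_width: 0.0005
gripper_force: 0.0
```

>>> {"api": "send_rows", "payload": {
  "moves": [
    {"slide": [0, 0, 0], "turn": 0, "gripper": 0},
    {"slide": [0, 0, 0.1], "turn": 0, "gripper": 0},
    {"slide": [0, 0, 0.2], "turn": 0, "gripper": 0},
    {"slide": [0, 0, 0.3], "turn": 0, "gripper": 0},
    {"slide": [0, 0, 0.4], "turn": 0, "gripper": 0}
  ]
}}

```text
time_s: 5.12
tcp_pos: [0.3948, -0.1968, 0.0542]
eef_rot: [180.0, -0.0, 175.1]
contact_force: [0.4, -0.3, -0.2]
gripper_width: 0.0004
gripper_force: 0.0
```

>>> {"api": "send_rows", "payload": {
  "moves": [
    {"slide": [-0.02, 0, 0], "turn": 0, "gripper": 0},
    {"slide": [-0.04, 0, 0], "turn": 0, "gripper": 0},
    {"slide": [-0.06, 0, 0], "turn": 0, "gripper": 0},
    {"slide": [-0.08, 0, 0], "turn": 0, "gripper": 0},
    {"slide": [-0.1, 0, 0], "turn": 0, "gripper": 0}
  ]
}}

```text
time_s: 5.53
tcp_pos: [0.411, -0.1983, 0.0559]
eef_rot: [180.0, 0.1, 175.1]
contact_force: [0.2, -0.1, -0.0]
gripper_width: 0.0006
gripper_force: 0.0
```

>>> {"api": "send_rows", "payload": {
  "moves": [
    {"slide": [-0.03, 0, 0], "turn": 0, "gripper": 0},
    {"slide": [-0.06, 0, 0], "turn": 0, "gripper": 0},
    {"slide": [-0.09, 0, 0], "turn": 0, "gripper": 0},
    {"slide": [-0.12, 0, 0], "turn": 0, "gripper": 0},
    {"slide": [-0.15, 0, 0], "turn": 0, "gripper": 0}
  ]
}}

```text
time_s: 5.95
tcp_pos: [0.4329, -0.2002, 0.0552]
eef_rot: [-180.0, 0.0, 175.1]
contact_force: [0.0, -1.0, -0.2]
gripper_width: 0.0004
gripper_force: 0.0
```

```bash
python3 - <<'E'
from go import *
go(*fx(.055,0),.055,175.12)
s=cap('side')
i=s['img'][160:290,270:430]
cv2.imwrite('pics/a3.png',cv2.resize(i,None,fx=4,fy=4,interpolation=cv2.INTER_CUBIC)[:,:,::-1])
E
```

```text
slide [-0.652  0.015  0.001] turn -0.0 | pos [ 0.4329 -0.2002  0.0552] rot [-180.     0.   175.1] t 5.95 F [ 0.  -1.  -0.2] w 0.0004
```

View pics/a3.png

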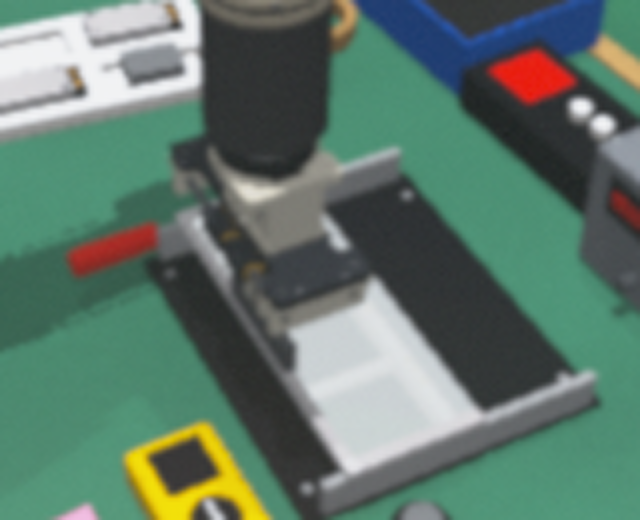

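In this view the gripper body at (290,270) covers the handle, whose free end shows at (290,360). There is still no contact force. I'll check the gripper's true position by projecting the body's known corners onto the picture.

```bash
python3 - <<'E'
from go import *
s=cap('side');st=get_state();Rm=R.from_euler('xyz',st['eef_rot'],degrees=True).as_matrix()
i=cv2.resize(s['img'][160:290,270:430],None,fx=5,fy=5,interpolation=cv2.INTER_CUBIC)[:,:,::-1].copy()
def dot(p,col):
    q=(w2px(s,p)-[270,160])*5+2;cv2.circle(i,tuple(int(v) for v in q),4,col,-1)
f=lambda x,y,z:st['tcp_pos']+Rm@np.array([x,y,z])
dot(st['tcp_pos'],(0,0,255))
for a in(-1,1):
    for b in(-1,1):
        dot(f(a*.039,b*.0965,-.066),(0,255,0)); dot(f(a*.0095,b*.021,0),(0,255,255))
        for z in(.047,.077):dot([*fx(-.044+a*.006,b*.05),z],(255,0,255))
cv2.imwrite('pics/a4.png',i)
E
```

```text
(no output)
```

View pics/a4.png

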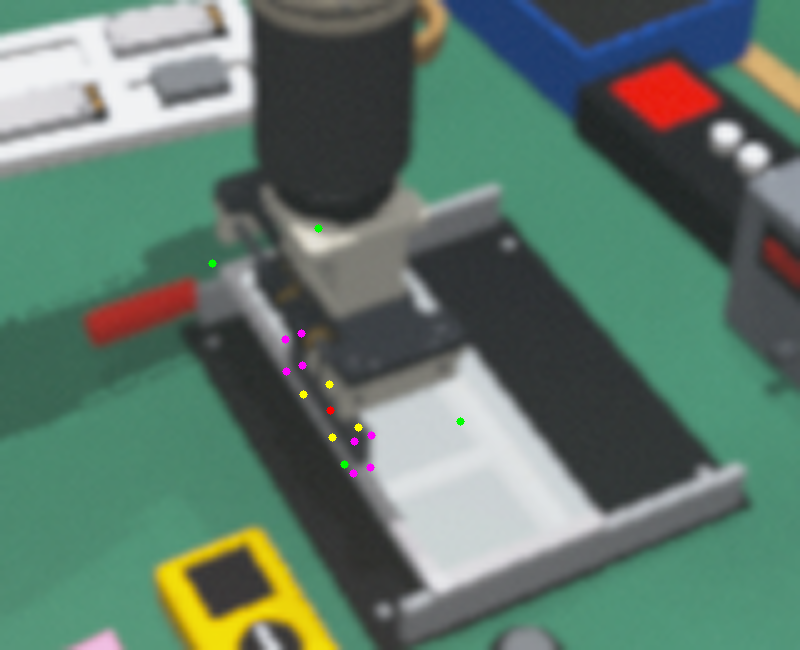

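>>> {"api": "send_rows", "payload": {
  "moves": [
    {"slide": [0, 0, 0.01], "turn": 0, "gripper": 0},
    {"slide": [0, 0, 0.02], "turn": 0, "gripper": 0},
    {"slide": [0, 0, 0.02], "turn": 0, "gripper": 0},
    {"slide": [0, 0, 0.02], "turn": 0, "gripper": 0},
    {"slide": [0, 0, 0.02], "turn": 0, "gripper": 0}
  ]
}}

```text
time_s: 6.47
tcp_pos: [0.4322, -0.2001, 0.0522]
eef_rot: [-180.0, -0.0, 175.1]
contact_force: [0.5, 0.5, 0.0]
gripper_width: 0.0006
gripper_force: 0.0
```

```bash
python3 - <<'E'
from go import *
go(*fx(.055,0),.055,175.12)
s=get_state();print(s['joints'].round(2),s['joint_torque'].round(2),s['moment'])
i=cap('top')['img'][170:250,330:430]
cv2.imwrite('pics/a5.png',cv2.resize(i,None,fx=7,fy=7,interpolation=cv2.INTER_CUBIC)[:,:,::-1])
E
```

```text
slide [-0.656  0.014 -0.019] turn -0.0 | pos [ 0.4322 -0.2001  0.0522] rot [-180.    -0.   175.1] t 6.47 F [0.5 0.5 0. ] w 0.0006
[ -1.1   10.79 -34.98   0.   -44.24 -93.82] [-1.000e-02 -3.697e+01  2.160e+01  5.140e+00 -8.000e-02 -0.000e+00] [-0.03153757  0.00172241 -0.01001867]
```

View pics/a5.png

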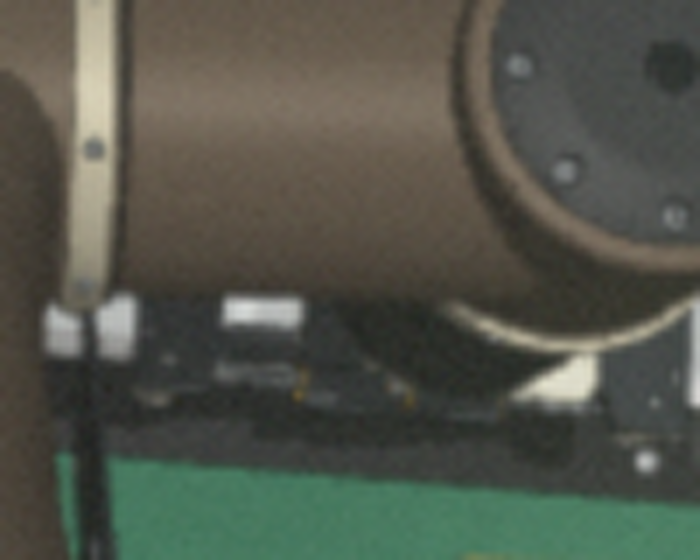

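The top crop only shows the gripper hiding the handle at about (380,420), so it adds nothing. I'll probe downward onto the handle top until contact.

>>> {"api": "send_rows", "payload": {
  "moves": [
    {"slide": [0, 0, 0.01], "turn": 0, "gripper": 0},
    {"slide": [0, 0, 0.02], "turn": 0, "gripper": 0},
    {"slide": [0, 0, 0.03], "turn": 0, "gripper": 0},
    {"slide": [0, 0, 0.03], "turn": 0, "gripper": 0},
    {"slide": [0, 0, 0.03], "turn": 0, "gripper": 0}
  ]
}}

```text
time_s: 6.93
tcp_pos: [0.4356, -0.2004, 0.0498]
eef_rot: [-180.0, 0.3, 175.2]
contact_force: [1.0, 3.3, 15.2]
gripper_width: 0.0006
gripper_force: 7.5
```

```bash
python3 - <<'E'
from go import *
go(*fx(.055,0),.055,175.12)
E
```

```text
slide [-0.634  0.014 -0.031] turn 0.001 | pos [ 0.4356 -0.2004  0.0498] rot [-180.     0.3  175.2] t 6.93 F [ 1.   3.3 15.2] w 0.0006
```

>>> {"api": "send_rows", "payload": {
  "moves": [
    {"slide": [0, 0, -0.1], "turn": 0, "gripper": 0},
    {"slide": [0, 0, -0.2], "turn": 0, "gripper": 0},
    {"slide": [0.15, 0, -0.2], "turn": 0, "gripper": 0},
    {"slide": [0.3, 0, -0.2], "turn": 0, "gripper": 0},
    {"slide": [0.4, 0, -0.2], "turn": 0, "gripper": 0}
  ]
}}

```text
time_s: 7.35
tcp_pos: [0.3707, -0.1947, 0.0774]
eef_rot: [180.0, -0.0, 175.1]
contact_force: [0.2, -0.1, -1.1]
gripper_width: 0.0004
gripper_force: 0.0
```

>>> {"api": "send_rows", "payload": {
  "moves": [
    {"slide": [0, 0, 0.08], "turn": 0, "gripper": 0},
    {"slide": [0, 0, 0.16], "turn": 0, "gripper": 0},
    {"slide": [0, 0, 0.24], "turn": 0, "gripper": 0},
    {"slide": [0, 0, 0.32], "turn": 0, "gripper": 0},
    {"slide": [0, 0, 0.36], "turn": 0, "gripper": 0}
  ]
}}

```text
time_s: 7.77
tcp_pos: [0.3719, -0.1949, 0.0226]
eef_rot: [180.0, -0.1, 175.1]
contact_force: [-0.6, 0.5, 0.2]
gripper_width: 0.0006
gripper_force: 0.0
```

```bash
python3 - <<'E'
from go import *
go(*fx(-.1,0),.0,175.12)
s=cap('side');i=s['img'][160:300,260:420]
cv2.imwrite('pics/a6.png',cv2.resize(i,None,fx=4,fy=4,interpolation=cv2.INTER_CUBIC)[:,:,::-1])
print(w2px(s,get_state()['tcp_pos']))
E
```

```text
slide [-0.027  0.014  0.15 ] turn -0.001 | pos [ 0.3719 -0.1949  0.0226] rot [ 1.800e+02 -1.000e-01  1.751e+02] t 7.77 F [-0.6  0.5  0.2] w 0.0006
[318.70273098 254.90948169]
```

View pics/a6.png

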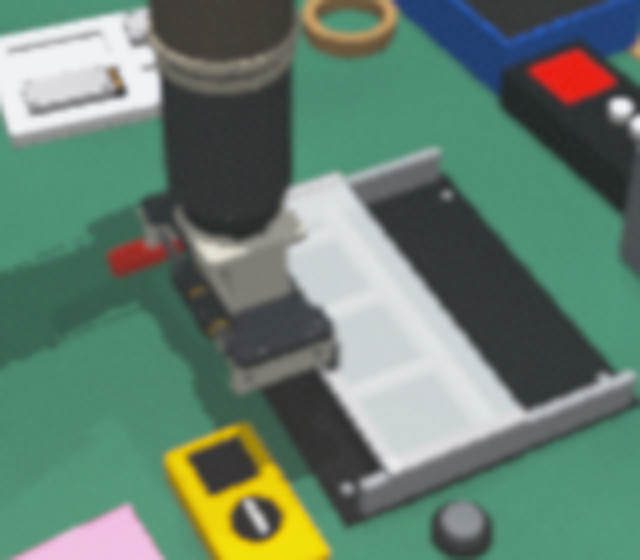

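This view shows the gripper's right end at (285,350), closer to its full height than the reading suggests, and no finger where I would expect it low down. It looks as if the reported z is about 27 mm too low, since contact came at a reading of 0.050 against the handle top at 0.077. I'll probe the bench to check.

>>> {"api": "send_rows", "payload": {
  "moves": [
    {"slide": [0, 0, 0.04], "turn": 0, "gripper": 0},
    {"slide": [0, 0, 0.08], "turn": 0, "gripper": 0},
    {"slide": [0, 0, 0.11], "turn": 0, "gripper": 0},
    {"slide": [0, 0, 0.14], "turn": 0, "gripper": 0},
    {"slide": [0, 0, 0.16], "turn": 0, "gripper": 0}
  ]
}}

```text
time_s: 8.23
tcp_pos: [0.3725, -0.195, -0.0008]
eef_rot: [180.0, -0.0, 175.1]
contact_force: [0.8, 0.2, -0.6]
gripper_width: 0.0004
gripper_force: 0.0
```

>>> {"api": "send_rows", "payload": {
  "moves": [
    {"slide": [0, 0, 0], "turn": 0, "gripper": 0},
    {"slide": [0, 0, 0], "turn": 0, "gripper": 0},
    {"slide": [0, 0, 0], "turn": 0, "gripper": 0},
    {"slide": [0, 0, 0], "turn": 0, "gripper": 0},
    {"slide": [0, 0, 0], "turn": 0, "gripper": 0}
  ]
}}

```text
time_s: 8.65
tcp_pos: [0.3728, -0.195, -0.0001]
eef_rot: [180.0, 0.0, 175.1]
contact_force: [-0.8, 0.6, -0.9]
gripper_width: 0.0004
gripper_force: 0.0
```

>>> {"api": "send_rows", "payload": {
  "moves": [
    {"slide": [0, 0, 0.03], "turn": 0, "gripper": 0},
    {"slide": [0, 0, 0.06], "turn": 0, "gripper": 0},
    {"slide": [0, 0, 0.09], "turn": 0, "gripper": 0},
    {"slide": [0, 0, 0.11], "turn": 0, "gripper": 0},
    {"slide": [0, 0, 0.12], "turn": 0, "gripper": 0}
  ]
}}

```text
time_s: 9.07
tcp_pos: [0.3721, -0.1949, -0.0191]
eef_rot: [-180.0, -0.1, 175.1]
contact_force: [0.2, -0.2, 0.2]
gripper_width: 0.0004
gripper_force: 0.0
```

>>> {"api": "send_rows", "payload": {
  "moves": [
    {"slide": [0, 0, 0.01], "turn": 0, "gripper": 0},
    {"slide": [0, 0, 0.02], "turn": 0, "gripper": 0},
    {"slide": [0, 0, 0.03], "turn": 0, "gripper": 0},
    {"slide": [0, 0, 0.04], "turn": 0, "gripper": 0},
    {"slide": [0, 0, 0.05], "turn": 0, "gripper": 0}
  ]
}}

```text
time_s: 9.48
tcp_pos: [0.3727, -0.195, -0.0259]
eef_rot: [180.0, 0.0, 175.1]
contact_force: [-0.2, 1.1, -0.1]
gripper_width: 0.0005
gripper_force: 0.0
```

>>> {"api": "send_rows", "payload": {
  "moves": [
    {"slide": [0, 0, 0.01], "turn": 0, "gripper": 0},
    {"slide": [0, 0, 0.02], "turn": 0, "gripper": 0},
    {"slide": [0, 0, 0.02], "turn": 0, "gripper": 0},
    {"slide": [0, 0, 0.02], "turn": 0, "gripper": 0},
    {"slide": [0, 0, 0.02], "turn": 0, "gripper": 0}
  ]
}}

```text
time_s: 9.9
tcp_pos: [0.3728, -0.195, -0.0273]
eef_rot: [-180.0, 0.0, 175.1]
contact_force: [-8.1, 6.4, 32.1]
gripper_width: 0.0005
gripper_force: 16.4
```

Bench contact came at a reading of −0.0273 and handle contact at 0.0498. So true z = reading + 27 mm, consistently. I'll lift off, then check for an xy bias by projecting the corrected gripper corners into the new views.

>>> {"api": "send_rows", "payload": {
  "moves": [
    {"slide": [0, 0, -0.1], "turn": 0, "gripper": 0},
    {"slide": [0, 0, -0.3], "turn": 0, "gripper": 0},
    {"slide": [0, 0, -0.5], "turn": 0, "gripper": 0},
    {"slide": [0, 0, -0.5], "turn": 0, "gripper": 0},
    {"slide": [0, 0, -0.5], "turn": 0, "gripper": 0}
  ]
}}

```text
time_s: 10.32
tcp_pos: [0.3741, -0.195, 0.0477]
eef_rot: [180.0, 0.3, 175.1]
contact_force: [-0.2, -0.8, -1.3]
gripper_width: 0.0002
gripper_force: 0.0
```

```bash
python3 - <<'E'
from go import *
st=get_state();Rm=R.from_euler('xyz',st['eef_rot'],degrees=True).as_matrix()
f=lambda x,y,z:st['tcp_pos']+[0,0,.0272]+Rm@np.array([x,y,z])
print(st['tcp_pos'])
O=[]
for n,(u,v,w,h) in dict(side=(260,160,110,120),top=(340,180,110,120)).items():
    s=cap(n);i=cv2.resize(s['img'][v:v+h,u:u+w],None,fx=3.6,fy=5,interpolation=cv2.INTER_CUBIC)[:,:,::-1].copy()
    def dot(p,col):
        q=(w2px(s,p)-[u,v])*[3.6,5]+2;cv2.circle(i,tuple(int(k) for k in q),3,col,-1)
    for a in(-1,1):
        for b in(-1,1):
            dot(f(a*.039,b*.0965,-.066),(0,255,0)); dot(f(a*.0095,b*.021,0),(0,255,255))
    O.append(i)
cv2.imwrite('pics/a7.png',np.hstack(O))
E
```

```text
[ 0.37407359 -0.19499605  0.04774916]
```

View pics/a7.png

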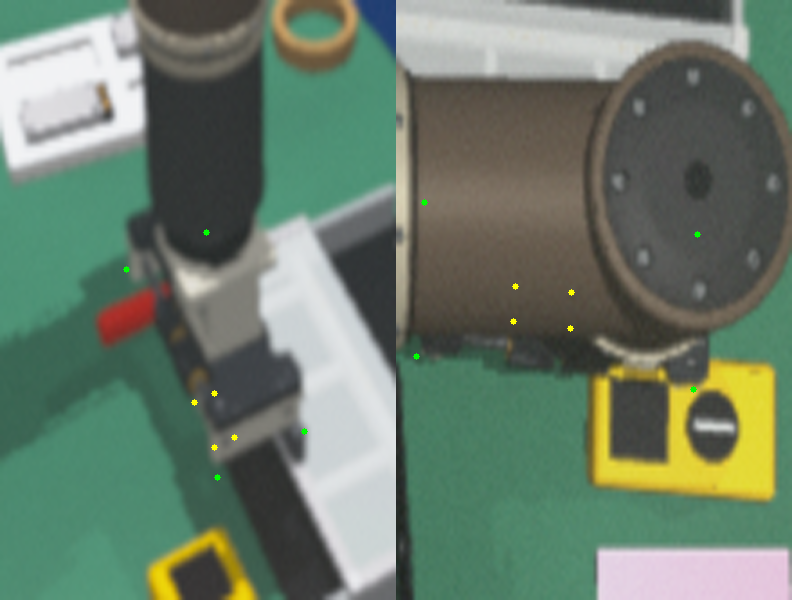

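Both views now agree to within about 2–3 px. The side near corner is predicted at (217,477) and seen at (213,460), and the top at (693,390) and (697,380), so xy is good to about 5 mm and contact will refine it. Now I'll lower to a true z of 0.057 and push the handle.

>>> {"api": "send_rows", "payload": {
  "moves": [
    {"slide": [0, 0, 0.04], "turn": 0, "gripper": 0},
    {"slide": [0, 0, 0.08], "turn": 0, "gripper": 0},
    {"slide": [0, 0, 0.12], "turn": 0, "gripper": 0},
    {"slide": [-0.08, 0, 0.12], "turn": 0, "gripper": 0},
    {"slide": [-0.16, 0, 0.12], "turn": 0, "gripper": 0}
  ]
}}

```text
time_s: 10.83
tcp_pos: [0.3965, -0.1971, 0.0272]
eef_rot: [-180.0, -0.1, 175.1]
contact_force: [1.5, 1.0, 0.4]
gripper_width: 0.0007
gripper_force: 0.0
```

>>> {"api": "send_rows", "payload": {
  "moves": [
    {"slide": [-0.02, 0, 0], "turn": 0, "gripper": 0},
    {"slide": [-0.04, 0, 0], "turn": 0, "gripper": 0},
    {"slide": [-0.06, 0, 0], "turn": 0, "gripper": 0},
    {"slide": [-0.08, 0, 0], "turn": 0, "gripper": 0},
    {"slide": [-0.1, 0, 0], "turn": 0, "gripper": 0}
  ]
}}

```text
time_s: 11.25
tcp_pos: [0.4116, -0.1983, 0.0282]
eef_rot: [180.0, 0.0, 175.1]
contact_force: [1.2, -0.0, -0.2]
gripper_width: 0.0005
gripper_force: 0.0
```

>>> {"api": "send_rows", "payload": {
  "moves": [
    {"slide": [-0.02, 0, 0], "turn": 0, "gripper": 0},
    {"slide": [-0.04, 0, 0], "turn": 0, "gripper": 0},
    {"slide": [-0.06, 0, 0], "turn": 0, "gripper": 0},
    {"slide": [-0.08, 0, 0], "turn": 0, "gripper": 0},
    {"slide": [-0.1, 0, 0], "turn": 0, "gripper": 0}
  ]
}}

```text
time_s: 11.67
tcp_pos: [0.4263, -0.1996, 0.0281]
eef_rot: [180.0, -0.0, 175.1]
contact_force: [-1.8, 0.2, 1.7]
gripper_width: 0.0006
gripper_force: 0.8
```

```bash
sed -i 's/tcp_pos.\])\/.15/tcp_pos"]-[0,0,.0272])\/.15/; s/np.array(\[x,y,z\])-s\[.tcp_pos"\]/np.array([x,y,z])-s["tcp_pos"]/' go.py && grep -n "0272" go.py; python3 - <<'E'
from go import *
go(*fx(.055,0),.057,175.12)
E
```

```text
9:    d=Rm.T@(np.array([x,y,z])-s["tcp_pos"]-[0,0,.0272])/.15
slide [-0.696  0.014 -0.011] turn -0.0 | pos [ 0.4263 -0.1996  0.0281] rot [180.   -0.  175.1] t 11.67 F [-1.8  0.2  1.7] w 0.0006
```

>>> {"api": "send_rows", "payload": {
  "moves": [
    {"slide": [-0.1, 0, 0], "turn": 0, "gripper": 0},
    {"slide": [-0.22, 0, 0], "turn": 0, "gripper": 0},
    {"slide": [-0.34, 0, 0], "turn": 0, "gripper": 0},
    {"slide": [-0.46, 0, 0], "turn": 0, "gripper": 0},
    {"slide": [-0.57, 0, 0], "turn": 0, "gripper": 0}
  ]
}}

```text
time_s: 12.08
tcp_pos: [0.5121, -0.2068, 0.0278]
eef_rot: [180.0, -0.1, 175.1]
contact_force: [-1.7, 1.3, 1.3]
gripper_width: 0.0004
gripper_force: 1.1
```

>>> {"api": "send_rows", "payload": {
  "moves": [
    {"slide": [-0.03, 0, 0], "turn": 0, "gripper": 0},
    {"slide": [-0.06, 0, 0], "turn": 0, "gripper": 0},
    {"slide": [-0.09, 0, 0], "turn": 0, "gripper": 0},
    {"slide": [-0.12, 0, 0], "turn": 0, "gripper": 0},
    {"slide": [-0.14, 0, 0], "turn": 0, "gripper": 0}
  ]
}}

```text
time_s: 12.5
tcp_pos: [0.5149, -0.2077, 0.0257]
eef_rot: [179.9, -1.7, 174.9]
contact_force: [-51.1, 11.3, 40.1]
gripper_width: 0.0004
gripper_force: 25.8
```

>>> {"api": "send_rows", "payload": {
  "moves": [
    {"slide": [-0.02, 0, 0], "turn": 0, "gripper": 0},
    {"slide": [-0.04, 0, 0], "turn": 0, "gripper": 0},
    {"slide": [-0.04, 0, 0], "turn": 0, "gripper": 0},
    {"slide": [-0.04, 0, 0], "turn": 0, "gripper": 0},
    {"slide": [-0.04, 0, 0], "turn": 0, "gripper": 0}
  ]
}}

```text
time_s: 12.92
tcp_pos: [0.5145, -0.2078, 0.0251]
eef_rot: [179.9, -2.3, 174.8]
contact_force: [-58.1, 13.5, 45.8]
gripper_width: 0.0002
gripper_force: 31.0
```

The push stopped hard at x=0.5145 with 58 N. I'll back off and check whether the cover is fully open.

>>> {"api": "send_rows", "payload": {
  "moves": [
    {"slide": [0.12, 0, 0], "turn": 0, "gripper": 0},
    {"slide": [0.25, 0, -0.1], "turn": 0, "gripper": 0},
    {"slide": [0.25, 0, -0.35], "turn": 0, "gripper": 0},
    {"slide": [0.25, 0, -0.6], "turn": 0, "gripper": 0},
    {"slide": [0.25, 0, -0.8], "turn": 0, "gripper": 0}
  ]
}}

```text
time_s: 13.33
tcp_pos: [0.5013, -0.2063, 0.1509]
eef_rot: [-180.0, 0.1, 175.1]
contact_force: [2.1, 0.3, 1.4]
gripper_width: 0.0006
gripper_force: 0.0
```

>>> {"api": "send_rows", "payload": {
  "moves": [
    {"slide": [0.15, 0.1, 0], "turn": 0, "gripper": 0.5},
    {"slide": [0.3, 0.3, 0], "turn": 0, "gripper": 0.7},
    {"slide": [0.3, 0.5, 0], "turn": 0, "gripper": 0.7},
    {"slide": [0.3, 0.7, 0], "turn": 0, "gripper": 0.7},
    {"slide": [0.3, 0.9, 0], "turn": 0, "gripper": 0.7}
  ]
}}

```text
time_s: 13.75
tcp_pos: [0.4677, -0.0665, 0.1487]
eef_rot: [180.0, 0.1, 175.1]
contact_force: [1.7, 0.9, 0.5]
gripper_width: 0.0277
gripper_force: 0.0
```

```bash
python3 - <<'E'
from go import *
t=cap('top');s=cap('side')
print(get_state()['tcp_pos'],get_state()['eef_rot'])
a=cv2.resize(t['img'][130:250,310:450],None,fx=3.5,fy=3.5,interpolation=cv2.INTER_CUBIC);b=cv2.resize(s['img'][150:270,290:400],None,fx=2.85,fy=3.5,interpolation=cv2.INTER_CUBIC)
cv2.imwrite('pics/a8.png',np.hstack([a,b[:a.shape[0]]])[:,:800,::-1])
E
```

```text
[ 0.46857212 -0.06473086  0.14871793] [1.79944123e+02 1.22484101e-01 1.75269194e+02]
```

View pics/a8.png

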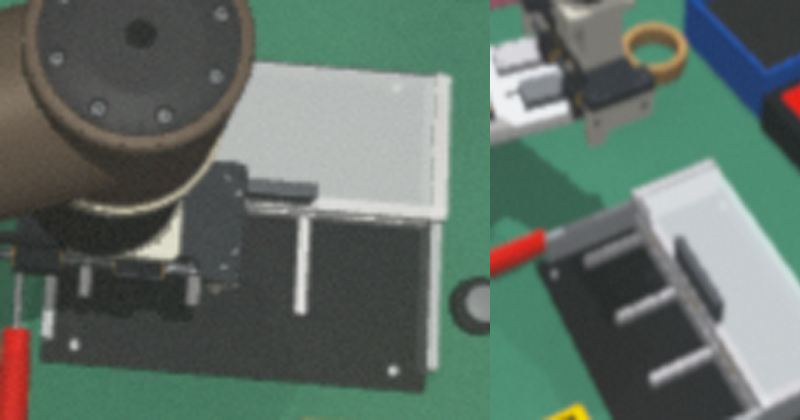

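The top part shows the cover fully open, with the pane's far edge level with the rail ends at (440,75) and the handle at (280,190). The side part shows the three stops exposed. Next is module B.

```bash
python3 - <<'E'
from go import *
go(.418,.2195,.17,168.04)
E
```

```text
slide [0.492 1.861 0.04 ] turn 0.08 | pos [ 0.4686 -0.0647  0.1487] rot [1.799e+02 1.000e-01 1.753e+02] t 13.85 F [ 0.  -1.  -0.5] w 0.0362
```

>>> {"api": "send_rows", "payload": {
  "moves": [
    {"slide": [0.05, 0.15, 0], "turn": 0, "gripper": 0.8},
    {"slide": [0.1, 0.35, 0], "turn": 0, "gripper": 0.8},
    {"slide": [0.15, 0.55, 0], "turn": 0, "gripper": 0.8},
    {"slide": [0.2, 0.75, 0], "turn": 0, "gripper": 0.8},
    {"slide": [0.25, 0.93, 0], "turn": 0, "gripper": 0.8}
  ]
}}

```text
time_s: 14.27
tcp_pos: [0.4423, 0.0758, 0.1484]
eef_rot: [180.0, 0.1, 175.1]
contact_force: [0.7, 0.6, -1.0]
gripper_width: 0.0679
gripper_force: 0.0
```

>>> {"api": "send_rows", "payload": {
  "moves": [
    {"slide": [0.05, 0.2, 0], "turn": 0.04, "gripper": 0.8},
    {"slide": [0.1, 0.4, 0], "turn": 0.08, "gripper": 0.8},
    {"slide": [0.15, 0.6, 0], "turn": 0.08, "gripper": 0.8},
    {"slide": [0.2, 0.8, 0], "turn": 0.08, "gripper": 0.8},
    {"slide": [0.24, 0.93, 0], "turn": 0.08, "gripper": 0.8}
  ]
}}

```text
time_s: 14.68
tcp_pos: [0.4185, 0.2189, 0.1484]
eef_rot: [179.9, 0.0, 167.9]
contact_force: [1.2, 0.5, 0.4]
gripper_width: 0.0702
gripper_force: 0.0
```

>>> {"api": "send_rows", "payload": {
  "moves": [
    {"slide": [0, 0, 0.1], "turn": 0, "gripper": 0.8},
    {"slide": [0, 0, 0.2], "turn": 0, "gripper": 0.8},
    {"slide": [0, 0, 0.35], "turn": 0, "gripper": 0.8},
    {"slide": [0, 0, 0.5], "turn": 0, "gripper": 0.8},
    {"slide": [0, 0, 0.6], "turn": 0, "gripper": 0.8}
  ]
}}

```text
time_s: 15.1
tcp_pos: [0.4181, 0.2159, 0.0565]
eef_rot: [-180.0, -0.0, 167.9]
contact_force: [-0.2, -0.7, -0.1]
gripper_width: 0.0702
gripper_force: 0.0
```

```bash
python3 - <<'E'
from go import *
go(.418,.2195,.021,168.04)
E
```

```text
slide [0.005 0.023 0.418] turn -0.002 | pos [0.4181 0.2159 0.0565] rot [-180.    -0.   167.9] t 15.1 F [-0.2 -0.7 -0.1] w 0.0702
```

>>> {"api": "send_rows", "payload": {
  "moves": [
    {"slide": [0, 0.02, 0.08], "turn": 0, "gripper": 1},
    {"slide": [0, 0.02, 0.18], "turn": 0, "gripper": 1},
    {"slide": [0, 0.02, 0.25], "turn": 0, "gripper": 1},
    {"slide": [0, 0.02, 0.25], "turn": 0, "gripper": 1},
    {"slide": [0, 0.02, 0.25], "turn": 0, "gripper": 1}
  ]
}}

```text
time_s: 15.52
tcp_pos: [0.4192, 0.2191, 0.0204]
eef_rot: [-179.9, -0.0, 167.9]
contact_force: [0.1, 0.2, 1.0]
gripper_width: 0.0872
gripper_force: 0.0
```

```bash
python3 - <<'E'
from go import *
go(.418,.2195,.021,168.04)
E
```

```text
slide [0.008 0.001 0.177] turn -0.002 | pos [0.4192 0.2191 0.0204] rot [-179.9   -0.   167.9] t 15.52 F [0.1 0.2 1. ] w 0.0872
```

Good; down 26 mm more, then close gently so I can read the centring.

>>> {"api": "send_rows", "payload": {
  "moves": [
    {"slide": [0, 0, 0.05], "turn": 0, "gripper": 1},
    {"slide": [0, 0, 0.1], "turn": 0, "gripper": 1},
    {"slide": [0, 0, 0.14], "turn": 0, "gripper": 1},
    {"slide": [0, 0, 0.17], "turn": 0, "gripper": 1},
    {"slide": [0, 0, 0.17], "turn": 0, "gripper": 1}
  ]
}}

```text
time_s: 15.93
tcp_pos: [0.4187, 0.219, -0.0058]
eef_rot: [-179.9, -0.0, 167.9]
contact_force: [-1.1, -0.5, 0.5]
gripper_width: 0.0876
gripper_force: 0.0
```

>>> {"api": "send_rows", "payload": {
  "moves": [
    {"slide": [0, 0, 0], "turn": 0, "gripper": 0.4},
    {"slide": [0, 0, 0], "turn": 0, "gripper": 0.4},
    {"slide": [0, 0, 0], "turn": 0, "gripper": 0.4},
    {"slide": [0, 0, 0], "turn": 0, "gripper": 0.4},
    {"slide": [0, 0, 0], "turn": 0, "gripper": 0.4}
  ],
  "newtons": 10
}}

```text
time_s: 16.35
tcp_pos: [0.4193, 0.2197, -0.0046]
eef_rot: [180.0, 0.0, 167.9]
contact_force: [0.1, 0.7, -0.1]
gripper_width: 0.0602
gripper_force: 0.0
```

>>> {"api": "send_rows", "payload": {
  "moves": [
    {"slide": [0, 0, 0], "turn": 0, "gripper": 0.4},
    {"slide": [0, 0, 0], "turn": 0, "gripper": 0.4},
    {"slide": [0, 0, 0], "turn": 0, "gripper": 0.4},
    {"slide": [0, 0, 0], "turn": 0, "gripper": 0.4},
    {"slide": [0, 0, 0], "turn": 0, "gripper": 0.4}
  ]
}}

```text
time_s: 16.77
tcp_pos: [0.4193, 0.2197, -0.0047]
eef_rot: [180.0, 0.0, 167.9]
contact_force: [0.1, 1.1, 2.3]
gripper_width: 0.0438
gripper_force: 10.0
```

```bash
python3 - <<'E'
from go import *
go(.418,.2195,.021,168.04)
E
```

```text
slide [ 0.008 -0.003  0.01 ] turn -0.002 | pos [ 0.4193  0.2197 -0.0047] rot [180.    0.  167.9] t 16.77 F [0.1 1.1 2.3] w 0.0438
```

Gripped: width 43.8 mm with little side force, so y is unbiased. Next: firm the grip, lift, and plan the carry to bay 3.

>>> {"api": "send_rows", "payload": {
  "moves": [
    {"slide": [0, 0, 0], "turn": 0, "gripper": 0.4},
    {"slide": [0, 0, 0], "turn": 0, "gripper": 0.4},
    {"slide": [0, 0, -0.1], "turn": 0, "gripper": 0.4},
    {"slide": [0, 0, -0.2], "turn": 0, "gripper": 0.4},
    {"slide": [0, 0, -0.3], "turn": 0, "gripper": 0.4}
  ],
  "newtons": 40
}}

```text
time_s: 17.18
tcp_pos: [0.4186, 0.219, 0.0401]
eef_rot: [-179.9, -0.1, 167.9]
contact_force: [0.1, -0.1, -2.7]
gripper_width: 0.0434
gripper_force: 40.0
```

>>> {"api": "send_rows", "payload": {
  "moves": [
    {"slide": [0, 0, -0.1], "turn": 0, "gripper": 0.4},
    {"slide": [0, 0, -0.2], "turn": 0, "gripper": 0.4},
    {"slide": [0, 0, -0.3], "turn": 0, "gripper": 0.4},
    {"slide": [0, 0, -0.4], "turn": 0, "gripper": 0.4},
    {"slide": [0, 0, -0.45], "turn": 0, "gripper": 0.4}
  ]
}}

```text
time_s: 17.6
tcp_pos: [0.4194, 0.2198, 0.109]
eef_rot: [179.9, 0.0, 167.9]
contact_force: [0.5, 0.4, -1.7]
gripper_width: 0.0436
gripper_force: 40.0
```

```bash
python3 - <<'E'
from go import *
print(fx(-.008,-.082)); go(*fx(-.008,-.082),.13,175.12)
t=cap('top')
for n in('top','side'):
    if n=='side':cap(n)
    print([(np.round(d['location'],3).tolist(),round(d['p'],2)) for d in optics.look_for(n,'module1')])
E
```

```text
[ 0.46075333 -0.2827222 ]
slide [-0.972 -3.217  0.038] turn -0.08 | pos [0.4194 0.2198 0.109 ] rot [179.9   0.  167.9] t 17.6 F [ 0.5  0.4 -1.7] w 0.0436
[([0.256, 0.432, 0.024], 0.87), ([0.239, 0.259, 0.024], 0.64), ([0.57, 0.261, 0.033], 0.59), ([0.374, 0.226, 0.15], 0.58)]
[([0.394, 0.204, 0.144], 0.73), ([0.235, 0.252, 0.027], 0.72), ([0.254, 0.422, 0.022], 0.71), ([0.6, 0.422, 0.029], 0.56), ([0.548, 0.26, 0.032], 0.47)]
```

>>> {"api": "send_rows", "payload": {
  "moves": [
    {"slide": [-0.03, -0.12, 0], "turn": 0, "gripper": 0.4},
    {"slide": [-0.08, -0.28, 0], "turn": 0, "gripper": 0.4},
    {"slide": [-0.13, -0.45, 0], "turn": 0, "gripper": 0.4},
    {"slide": [-0.19, -0.63, 0], "turn": 0, "gripper": 0.4},
    {"slide": [-0.24, -0.8, 0], "turn": 0, "gripper": 0.4}
  ]
}}

```text
time_s: 18.22
tcp_pos: [0.4283, 0.0931, 0.1064]
eef_rot: [-179.9, -0.1, 167.9]
contact_force: [0.9, -0.1, -2.1]
gripper_width: 0.0434
gripper_force: 40.0
```

>>> {"api": "send_rows", "payload": {
  "moves": [
    {"slide": [-0.05, -0.16, 0], "turn": 0, "gripper": 0.4},
    {"slide": [-0.1, -0.32, 0], "turn": 0, "gripper": 0.4},
    {"slide": [-0.15, -0.48, 0], "turn": 0, "gripper": 0.4},
    {"slide": [-0.2, -0.64, 0], "turn": 0, "gripper": 0.4},
    {"slide": [-0.24, -0.8, 0], "turn": 0, "gripper": 0.4}
  ]
}}

```text
time_s: 18.63
tcp_pos: [0.4384, -0.0316, 0.1064]
eef_rot: [-179.9, -0.1, 167.9]
contact_force: [1.0, 0.4, -2.0]
gripper_width: 0.0435
gripper_force: 40.0
```

>>> {"api": "send_rows", "payload": {
  "moves": [
    {"slide": [-0.05, -0.16, 0], "turn": 0, "gripper": 0.4},
    {"slide": [-0.1, -0.32, 0], "turn": 0, "gripper": 0.4},
    {"slide": [-0.15, -0.48, 0], "turn": 0, "gripper": 0.4},
    {"slide": [-0.2, -0.64, 0], "turn": 0, "gripper": 0.4},
    {"slide": [-0.24, -0.8, 0], "turn": 0, "gripper": 0.4}
  ]
}}

```text
time_s: 19.05
tcp_pos: [0.4485, -0.1564, 0.1063]
eef_rot: [-180.0, -0.1, 167.9]
contact_force: [-0.3, -0.1, -1.9]
gripper_width: 0.0434
gripper_force: 40.0
```

>>> {"api": "send_rows", "payload": {
  "moves": [
    {"slide": [-0.06, -0.2, 0], "turn": -0.02, "gripper": 0.4},
    {"slide": [-0.12, -0.4, 0], "turn": -0.05, "gripper": 0.4},
    {"slide": [-0.18, -0.6, 0], "turn": -0.08, "gripper": 0.4},
    {"slide": [-0.23, -0.75, 0], "turn": -0.08, "gripper": 0.4},
    {"slide": [-0.25, -0.81, 0], "turn": -0.08, "gripper": 0.4}
  ]
}}

```text
time_s: 19.47
tcp_pos: [0.4596, -0.2842, 0.1058]
eef_rot: [180.0, -0.2, 175.0]
contact_force: [0.2, 0.5, -2.9]
gripper_width: 0.0433
gripper_force: 40.0
```

>>> {"api": "send_rows", "payload": {
  "moves": [
    {"slide": [0, 0, 0.1], "turn": 0, "gripper": 0.4},
    {"slide": [0, 0, 0.2], "turn": 0, "gripper": 0.4},
    {"slide": [0, 0, 0.3], "turn": 0, "gripper": 0.4},
    {"slide": [0, 0, 0.3], "turn": 0, "gripper": 0.4},
    {"slide": [0, 0, 0.3], "turn": 0, "gripper": 0.4}
  ]
}}

```text
time_s: 19.88
tcp_pos: [0.4592, -0.2813, 0.0613]
eef_rot: [180.0, -0.2, 175.1]
contact_force: [0.6, 0.7, -1.9]
gripper_width: 0.0441
gripper_force: 40.0
```

```bash
python3 - <<'E'
from go import *
go(*fx(-.008,-.082),.0225,175.12)
for n in('top','side'):
    cap(n);print([(np.round(d['location'],3).tolist(),round(d['p'],2)) for d in optics.look_for(n,'module1')])
print(fx(0,-.076))
E
```

```text
slide [-0.013 -0.009  0.44 ] turn -0.0 | pos [ 0.4592 -0.2813  0.0613] rot [180.   -0.2 175.1] t 19.88 F [ 0.6  0.7 -1.9] w 0.0441
[([0.238, 0.261, 0.024], 0.96), ([0.255, 0.438, 0.025], 0.96), ([0.552, 0.268, 0.037], 0.94), ([0.578, 0.433, 0.022], 0.87), ([0.42, -0.275, 0.101], 0.68)]
[([0.545, 0.264, 0.034], 0.75), ([0.582, 0.429, 0.024], 0.67), ([0.428, -0.286, 0.102], 0.66), ([0.253, 0.419, 0.021], 0.61), ([0.234, 0.251, 0.029], 0.55)]
[ 0.46923475 -0.2774245 ]
```

>>> {"api": "send_rows", "payload": {
  "moves": [
    {"slide": [-0.01, -0.01, 0.12], "turn": 0, "gripper": 0.4},
    {"slide": [-0.01, -0.01, 0.25], "turn": 0, "gripper": 0.4},
    {"slide": [-0.01, -0.01, 0.35], "turn": 0, "gripper": 0.4},
    {"slide": [-0.01, -0.01, 0.4], "turn": 0, "gripper": 0.4},
    {"slide": [-0.01, -0.01, 0.43], "turn": 0, "gripper": 0.4}
  ]
}}

```text
time_s: 20.5
tcp_pos: [0.4616, -0.2833, -0.0022]
eef_rot: [180.0, -0.0, 175.1]
contact_force: [0.2, -0.1, -2.6]
gripper_width: 0.0435
gripper_force: 40.0
```

```bash
python3 - <<'E'
from go import *
go(*fx(-.008,-.082),.0225,175.12)
E
```

```text
slide [0.006 0.003 0.017] turn -0.0 | pos [ 0.4616 -0.2833 -0.0022] rot [180.   -0.  175.1] t 20.5 F [ 0.2 -0.1 -2.6] w 0.0435
```

>>> {"api": "send_rows", "payload": {
  "moves": [
    {"slide": [0, 0, 0.01], "turn": 0, "gripper": 0.4},
    {"slide": [0, 0, 0.02], "turn": 0, "gripper": 0.4},
    {"slide": [0, 0, 0.025], "turn": 0, "gripper": 0.4},
    {"slide": [0, 0, 0.025], "turn": 0, "gripper": 0.4},
    {"slide": [0, 0, 0.02], "turn": 0, "gripper": 0.4}
  ],
  "newtons": 10
}}

```text
time_s: 20.92
tcp_pos: [0.4622, -0.2835, -0.0043]
eef_rot: [-180.0, 0.1, 175.1]
contact_force: [-0.7, 0.0, -1.9]
gripper_width: 0.0439
gripper_force: 10.0
```

>>> {"api": "send_rows", "payload": {
  "moves": [
    {"slide": [-0.015, 0, 0], "turn": 0, "gripper": 0.4},
    {"slide": [-0.03, 0, 0], "turn": 0, "gripper": 0.4},
    {"slide": [-0.045, 0, 0], "turn": 0, "gripper": 0.4},
    {"slide": [-0.06, 0, 0], "turn": 0, "gripper": 0.4},
    {"slide": [-0.07, 0, 0], "turn": 0, "gripper": 0.4}
  ]
}}

```text
time_s: 21.33
tcp_pos: [0.4701, -0.2841, -0.0048]
eef_rot: [180.0, -0.3, 175.1]
contact_force: [-9.6, 1.3, 11.0]
gripper_width: 0.0438
gripper_force: 10.0
```

>>> {"api": "send_rows", "payload": {
  "moves": [
    {"slide": [-0.01, 0, 0], "turn": 0, "gripper": 0.4},
    {"slide": [-0.02, 0, 0], "turn": 0, "gripper": 0.4},
    {"slide": [-0.03, 0, 0], "turn": 0, "gripper": 0.4},
    {"slide": [-0.04, 0, 0], "turn": 0, "gripper": 0.4},
    {"slide": [-0.04, 0, 0], "turn": 0, "gripper": 0.4}
  ]
}}

```text
time_s: 21.75
tcp_pos: [0.4728, -0.284, -0.0058]
eef_rot: [179.9, -0.6, 175.0]
contact_force: [-13.0, 2.1, 6.7]
gripper_width: 0.0439
gripper_force: 10.0
```

```bash
python3 - <<'E'
from go import *
go(*fx(0,-.076),.0225,175.12)
E
```

```text
slide [ 0.027  0.041 -0.007] turn -0.001 | pos [ 0.4728 -0.284  -0.0058] rot [179.9  -0.6 175. ] t 21.75 F [-13.    2.1   6.7] w 0.0439
```

>>> {"api": "send_rows", "payload": {
  "moves": [
    {"slide": [0.03, 0, 0], "turn": 0, "gripper": 0.64},
    {"slide": [0.03, 0, 0], "turn": 0, "gripper": 0.64},
    {"slide": [0.03, 0, 0], "turn": 0, "gripper": 0.64},
    {"slide": [0.03, 0, 0], "turn": 0, "gripper": 0.64},
    {"slide": [0.03, 0, 0], "turn": 0, "gripper": 0.64}
  ]
}}

```text
time_s: 22.17
tcp_pos: [0.4745, -0.2845, -0.0046]
eef_rot: [-180.0, 0.1, 175.1]
contact_force: [-0.7, 0.1, 0.2]
gripper_width: 0.0557
gripper_force: 0.0
```

>>> {"api": "send_rows", "payload": {
  "moves": [
    {"slide": [0, 0.02, 0], "turn": 0, "gripper": 0.64},
    {"slide": [0, 0.035, 0], "turn": 0, "gripper": 0.64},
    {"slide": [0, 0.05, 0], "turn": 0, "gripper": 0.64},
    {"slide": [0, 0.065, 0], "turn": 0, "gripper": 0.64},
    {"slide": [0, 0.075, 0], "turn": 0, "gripper": 0.64}
  ]
}}

```text
time_s: 22.58
tcp_pos: [0.4747, -0.2729, -0.0048]
eef_rot: [-180.0, 0.0, 175.1]
contact_force: [0.4, -2.3, -0.6]
gripper_width: 0.0564
gripper_force: 0.6
```

>>> {"api": "send_rows", "payload": {
  "moves": [
    {"slide": [0, 0.01, 0], "turn": 0, "gripper": 0.64},
    {"slide": [0, 0.02, 0], "turn": 0, "gripper": 0.64},
    {"slide": [0, 0.02, 0], "turn": 0, "gripper": 0.64},
    {"slide": [0, 0.02, 0], "turn": 0, "gripper": 0.64},
    {"slide": [0, 0.02, 0], "turn": 0, "gripper": 0.64}
  ]
}}

```text
time_s: 23.0
tcp_pos: [0.4749, -0.2717, -0.0043]
eef_rot: [-179.9, 0.0, 175.1]
contact_force: [-1.8, -9.6, 1.5]
gripper_width: 0.0562
gripper_force: 5.4
```

```bash
python3 - <<'E'
from go import *
go(*fx(0,-.076),.0225,175.12)
E
```

```text
slide [ 0.034 -0.041  0.003] turn -0.0 | pos [ 0.4749 -0.2717 -0.0043] rot [-179.9    0.   175.1] t 23.0 F [-1.8 -9.6  1.5] w 0.0562
```

>>> {"api": "send_rows", "payload": {
  "moves": [
    {"slide": [0, -0.04, 0], "turn": 0, "gripper": 0.64},
    {"slide": [0, -0.04, -0.1], "turn": 0, "gripper": 0.64},
    {"slide": [0, -0.04, -0.35], "turn": 0, "gripper": 0.3},
    {"slide": [0.2, -0.04, -0.35], "turn": 0, "gripper": 0},
    {"slide": [0.4, -0.05, -0.35], "turn": 0, "gripper": 0}
  ]
}}

```text
time_s: 23.42
tcp_pos: [0.4164, -0.2728, 0.0492]
eef_rot: [-180.0, 0.2, 175.1]
contact_force: [-1.6, 0.6, -0.6]
gripper_width: 0.0412
gripper_force: 0.0
```

>>> {"api": "send_rows", "payload": {
  "moves": [
    {"slide": [0.15, 0, 0], "turn": 0, "gripper": 0},
    {"slide": [0.17, 0, 0], "turn": 0, "gripper": 0},
    {"slide": [0.17, 0, 0.12], "turn": 0, "gripper": 0},
    {"slide": [0.17, 0, 0.24], "turn": 0, "gripper": 0},
    {"slide": [0.17, 0, 0.35], "turn": 0, "gripper": 0}
  ]
}}

```text
time_s: 23.83
tcp_pos: [0.3896, -0.2704, -0.005]
eef_rot: [180.0, 0.1, 175.1]
contact_force: [0.0, -0.3, -0.3]
gripper_width: 0.0085
gripper_force: 0.0
```

```bash
python3 - <<'E'
from go import *
go(*fx(-.06,-.076),.016,175.12)
for n in('top','side'):
    cap(n);print([(np.round(d['location'],3).tolist(),round(d['p'],2)) for d in optics.look_for(n,'module1')])
E
```

```text
slide [-0.133 -0.001  0.041] turn -0.0 | pos [ 0.3896 -0.2704 -0.005 ] rot [1.800e+02 1.000e-01 1.751e+02] t 23.83 F [ 0.  -0.3 -0.3] w 0.0085
[([0.553, 0.271, 0.033], 0.91), ([0.254, 0.436, 0.026], 0.62), ([0.578, 0.433, 0.022], 0.62), ([0.244, 0.262, 0.024], 0.59), ([0.597, -0.23, 0.049], 0.55)]
[([0.378, -0.024, 0.026], 0.74), ([0.255, 0.422, 0.024], 0.72), ([0.49, -0.282, 0.034], 0.7), ([0.54, 0.267, 0.034], 0.65), ([0.574, 0.428, 0.022], 0.6), ([0.236, 0.254, 0.027], 0.54), ([0.55, -0.282, 0.045], 0.33)]
```

>>> {"api": "send_rows", "payload": {
  "moves": [
    {"slide": [-0.02, 0, 0.03], "turn": 0, "gripper": 0},
    {"slide": [-0.04, 0, 0.03], "turn": 0, "gripper": 0},
    {"slide": [-0.055, 0, 0.03], "turn": 0, "gripper": 0},
    {"slide": [-0.07, 0, 0.03], "turn": 0, "gripper": 0},
    {"slide": [-0.08, 0, 0.03], "turn": 0, "gripper": 0}
  ]
}}

```text
time_s: 24.45
tcp_pos: [0.4018, -0.2715, -0.009]
eef_rot: [-180.0, 0.0, 175.1]
contact_force: [-0.5, -0.5, 0.1]
gripper_width: 0.0009
gripper_force: 0.0
```

>>> {"api": "send_rows", "payload": {
  "moves": [
    {"slide": [-0.01, 0, 0], "turn": 0, "gripper": 0},
    {"slide": [-0.02, 0, 0], "turn": 0, "gripper": 0},
    {"slide": [-0.03, 0, 0], "turn": 0, "gripper": 0},
    {"slide": [-0.04, 0, 0], "turn": 0, "gripper": 0},
    {"slide": [-0.04, 0, 0], "turn": 0, "gripper": 0}
  ]
}}

```text
time_s: 24.87
tcp_pos: [0.4073, -0.272, -0.0093]
eef_rot: [-180.0, 0.0, 175.1]
contact_force: [0.5, -0.1, -0.1]
gripper_width: 0.0006
gripper_force: 0.0
```

>>> {"api": "send_rows", "payload": {
  "moves": [
    {"slide": [-0.01, 0, 0], "turn": 0, "gripper": 0},
    {"slide": [-0.02, 0, 0], "turn": 0, "gripper": 0},
    {"slide": [-0.03, 0, 0], "turn": 0, "gripper": 0},
    {"slide": [-0.03, 0, 0], "turn": 0, "gripper": 0},
    {"slide": [-0.03, 0, 0], "turn": 0, "gripper": 0}
  ]
}}

```text
time_s: 25.28
tcp_pos: [0.4079, -0.2718, -0.0099]
eef_rot: [180.0, -0.3, 175.0]
contact_force: [-8.7, 0.3, 5.8]
gripper_width: 0.0004
gripper_force: 4.1
```

```bash
python3 - <<'E'
from go import *
go(*fx(-.06,-.076),.0175,175.12)
E
```

```text
slide [-0.01  -0.003 -0.002] turn -0.001 | pos [ 0.4079 -0.2718 -0.0099] rot [180.   -0.3 175. ] t 25.28 F [-8.7  0.3  5.8] w 0.0004
```

Contact came at 0.4079 with about 9 N and nothing moved, so the first module is flush. I'll retreat and check numerically how far open the cover is.

>>> {"api": "send_rows", "payload": {
  "moves": [
    {"slide": [0.06, 0, 0], "turn": 0, "gripper": 0},
    {"slide": [0.1, 0, -0.15], "turn": 0, "gripper": 0},
    {"slide": [0.1, 0, -0.4], "turn": 0, "gripper": 0},
    {"slide": [0.1, 0, -0.65], "turn": 0, "gripper": 0.3},
    {"slide": [0.1, 0, -0.85], "turn": 0, "gripper": 0.61}
  ]
}}

```text
time_s: 25.7
tcp_pos: [0.3969, -0.2713, 0.1208]
eef_rot: [-180.0, 0.1, 175.1]
contact_force: [1.3, -0.0, 0.3]
gripper_width: 0.0088
gripper_force: 0.0
```

```bash
python3 - <<'E'
from go import *
from fit import fit
t=cap('top')
def loc(u,v,z):
    d=px2w(t,u,v,z)[:2]-FX;return np.array([d[0]*np.cos(FA)+d[1]*np.sin(FA),-d[0]*np.sin(FA)+d[1]*np.cos(FA)]).round(4)
q=lambda x,y:(310+(x+.5)/3.5-.5,130+(y+.5)/3.5-.5)
print('handle right end near/far',loc(*q(317,200),.077),loc(*q(318,185),.077),'pane nr',loc(*q(445,218),.047),'fr',loc(*q(450,75),.047))
# dark handle column profile along local x at several y
g=cv2.cvtColor(t['img'],cv2.COLOR_RGB2GRAY)
for y in(-.04,-.02,.0,.02,.04):
    print(y,[int(g[int(round(w[1])),int(round(w[0]))]) for w in[w2px(t,[*fx(x,y),.077]) for x in np.arange(.04,.10,.004)]])
go(.555,.2675,.17,168.04)
E
```

```text
handle right end near/far [ 0.0508 -0.0481] [ 0.0629 -0.0483] pane nr [ 0.0524 -0.1572] fr [ 0.1725 -0.1578]
-0.04 [70, 74, 85, 120, 129, 149, 156, 123, 125, 127, 145, 154, 176, 176, 164]
-0.02 [169, 162, 153, 134, 127, 122, 115, 113, 106, 106, 107, 99, 96, 94, 93]
0.0 [77, 76, 77, 81, 107, 116, 116, 114, 112, 109, 105, 102, 96, 96, 91]
0.02 [80, 82, 81, 79, 82, 81, 78, 85, 107, 110, 104, 103, 100, 98, 95]
0.04 [82, 78, 81, 81, 80, 83, 84, 81, 79, 96, 106, 105, 102, 99, 95]
slide [-0.728  3.674 -0.115] turn 0.079 | pos [ 0.4    -0.2726  0.1263] rot [-179.8    0.6  175.2] t 25.75 F [ 2.1 -0.1  6.7] w 0.0127
```

The cover measures about 0.102 m beyond its starting place. Either it started slightly open or something blocked it, so I'll settle it by pulling it to the closed stop, measuring the travel, and opening it again before seating the last module.

```bash
python3 - <<'E'
from go import *
go(*fx(.085,-.005),.057,175.12)
t=cap('top')
q=lambda x,y:(310+(x+.5)/5-.5,135+(y+.5)/5-.5)
def loc(u,v,z):
    d=px2w(t,u,v,z)[:2]-FX;return np.array([d[0]*np.cos(FA)+d[1]*np.sin(FA),-d[0]*np.sin(FA)+d[1]*np.cos(FA)]).round(4)
print('rails far',loc(*q(100,36),.041),loc(*q(630,80),.041),'near',loc(*q(68,458),.041),loc(*q(618,503),.041),'plate far',loc(*q(300,55),.008))
E
```

```text
slide [-1.023  0.482  0.652] turn 0.001 | pos [ 0.4    -0.2726  0.1263] rot [-179.8    0.6  175.2] t 25.75 F [ 2.1 -0.1  6.7] w 0.0127
rails far [0.1749 0.1542] [ 0.1753 -0.1519] near [-0.0707  0.1526] [-0.0696 -0.1525] plate far [0.185  0.0347]
```

>>> {"api": "send_rows", "payload": {
  "moves": [
    {"slide": [-0.2, 0.1, 0], "turn": 0, "gripper": 0},
    {"slide": [-0.4, 0.2, 0], "turn": 0, "gripper": 0},
    {"slide": [-0.6, 0.3, 0], "turn": 0, "gripper": 0},
    {"slide": [-0.8, 0.4, 0], "turn": 0, "gripper": 0},
    {"slide": [-1.0, 0.48, 0], "turn": 0, "gripper": 0}
  ]
}}

```text
time_s: 26.22
tcp_pos: [0.5536, -0.2111, 0.1181]
eef_rot: [180.0, 0.1, 175.1]
contact_force: [0.5, -1.1, -0.5]
gripper_width: 0.0005
gripper_force: 0.0
```

>>> {"api": "send_rows", "payload": {
  "moves": [
    {"slide": [-0.04, 0, 0.1], "turn": 0, "gripper": 0},
    {"slide": [-0.04, 0, 0.3], "turn": 0, "gripper": 0},
    {"slide": [-0.04, 0, 0.5], "turn": 0, "gripper": 0},
    {"slide": [-0.04, 0, 0.62], "turn": 0, "gripper": 0},
    {"slide": [-0.04, 0, 0.65], "turn": 0, "gripper": 0}
  ]
}}

```text
time_s: 26.63
tcp_pos: [0.5565, -0.2121, 0.0196]
eef_rot: [-180.0, -0.2, 175.1]
contact_force: [-13.7, 12.3, 41.1]
gripper_width: 0.0009
gripper_force: 20.2
```

>>> {"api": "send_rows", "payload": {
  "moves": [
    {"slide": [0.15, 0, 0], "turn": 0, "gripper": 0},
    {"slide": [0.3, 0, 0], "turn": 0, "gripper": 0},
    {"slide": [0.45, 0, 0], "turn": 0, "gripper": 0},
    {"slide": [0.58, 0, 0], "turn": 0, "gripper": 0},
    {"slide": [0.68, 0, 0], "turn": 0, "gripper": 0}
  ]
}}

```text
time_s: 27.05
tcp_pos: [0.4558, -0.2038, 0.0208]
eef_rot: [180.0, 0.1, 175.1]
contact_force: [2.1, -0.2, -2.0]
gripper_width: 0.0007
gripper_force: 1.1
```

>>> {"api": "send_rows", "payload": {
  "moves": [
    {"slide": [0.03, 0, 0], "turn": 0, "gripper": 0},
    {"slide": [0.06, 0, 0], "turn": 0, "gripper": 0},
    {"slide": [0.08, 0, 0], "turn": 0, "gripper": 0},
    {"slide": [0.1, 0, 0], "turn": 0, "gripper": 0},
    {"slide": [0.12, 0, 0], "turn": 0, "gripper": 0}
  ]
}}

```text
time_s: 27.47
tcp_pos: [0.4396, -0.2024, 0.0209]
eef_rot: [-180.0, 0.1, 175.1]
contact_force: [2.1, -1.5, 1.2]
gripper_width: 0.0005
gripper_force: 0.8
```

```bash
python3 - <<'E'
from go import *
go(*fx(-.04,-.005),.057,175.12)
E
```

```text
slide [ 0.027 -0.008 -0.06 ] turn -0.0 | pos [ 0.4396 -0.2024  0.0209] rot [-1.800e+02  1.000e-01  1.751e+02] t 27.47 F [ 2.1 -1.5  1.2] w 0.0005
```

>>> {"api": "send_rows", "payload": {
  "moves": [
    {"slide": [0.01, 0, -0.04], "turn": 0, "gripper": 0},
    {"slide": [0.02, 0, -0.04], "turn": 0, "gripper": 0},
    {"slide": [0.04, 0, -0.04], "turn": 0, "gripper": 0},
    {"slide": [0.06, 0, -0.04], "turn": 0, "gripper": 0},
    {"slide": [0.06, 0, -0.04], "turn": 0, "gripper": 0}
  ]
}}

```text
time_s: 27.88
tcp_pos: [0.4356, -0.202, 0.0279]
eef_rot: [-180.0, 0.6, 175.2]
contact_force: [14.2, -3.5, -10.7]
gripper_width: 0.0005
gripper_force: 7.4
```

>>> {"api": "send_rows", "payload": {
  "moves": [
    {"slide": [0.01, 0, 0], "turn": 0, "gripper": 0},
    {"slide": [0.02, 0, 0], "turn": 0, "gripper": 0},
    {"slide": [0.03, 0, 0], "turn": 0, "gripper": 0},
    {"slide": [0.04, 0, 0], "turn": 0, "gripper": 0},
    {"slide": [0.04, 0, 0], "turn": 0, "gripper": 0}
  ]
}}

```text
time_s: 28.3
tcp_pos: [0.4359, -0.2017, 0.0288]
eef_rot: [-180.0, 1.2, 175.3]
contact_force: [30.0, -7.7, -23.8]
gripper_width: 0.0005
gripper_force: 15.0
```

The closed stop is at handle centre −0.058, so total travel is 0.115. The cover had simply started about 13 mm open and was fully open before. Now I'll reopen it.

>>> {"api": "send_rows", "payload": {
  "moves": [
    {"slide": [-0.08, 0, 0], "turn": 0, "gripper": 0},
    {"slide": [-0.08, 0, -0.15], "turn": 0, "gripper": 0},
    {"slide": [-0.05, 0, -0.35], "turn": 0, "gripper": 0},
    {"slide": [0.1, 0, -0.35], "turn": 0, "gripper": 0},
    {"slide": [0.33, 0, -0.35], "turn": 0, "gripper": 0}
  ]
}}

```text
time_s: 28.72
tcp_pos: [0.3766, -0.197, 0.0803]
eef_rot: [-180.0, 0.2, 175.1]
contact_force: [-0.9, 0.2, 0.3]
gripper_width: 0.0004
gripper_force: 0.0
```

>>> {"api": "send_rows", "payload": {
  "moves": [
    {"slide": [0, 0, 0], "turn": 0, "gripper": 0},
    {"slide": [0, 0, 0.1], "turn": 0, "gripper": 0},
    {"slide": [0, 0, 0.25], "turn": 0, "gripper": 0},
    {"slide": [0, 0, 0.35], "turn": 0, "gripper": 0},
    {"slide": [0, 0, 0.35], "turn": 0, "gripper": 0}
  ]
}}

```text
time_s: 29.13
tcp_pos: [0.3714, -0.1966, 0.0242]
eef_rot: [180.0, -0.3, 175.0]
contact_force: [-0.9, 0.0, 0.9]
gripper_width: 0.0003
gripper_force: 0.0
```

>>> {"api": "send_rows", "payload": {
  "moves": [
    {"slide": [-0.1, 0, 0], "turn": 0, "gripper": 0},
    {"slide": [-0.25, 0, 0], "turn": 0, "gripper": 0},
    {"slide": [-0.4, 0, 0], "turn": 0, "gripper": 0},
    {"slide": [-0.55, 0, 0], "turn": 0, "gripper": 0},
    {"slide": [-0.68, 0, 0], "turn": 0, "gripper": 0}
  ]
}}

```text
time_s: 29.55
tcp_pos: [0.4758, -0.2056, 0.0268]
eef_rot: [180.0, -0.2, 175.1]
contact_force: [-2.7, 1.5, 1.1]
gripper_width: 0.0005
gripper_force: 1.2
```

```bash
python3 - <<'E'
from go import *
go(.5175,-.208,.0555,175.12)
E
```

```text
slide [-0.278  0.008 -0.011] turn -0.001 | pos [ 0.4758 -0.2056  0.0268] rot [180.   -0.2 175.1] t 29.55 F [-2.7  1.5  1.1] w 0.0005
```

>>> {"api": "send_rows", "payload": {
  "moves": [
    {"slide": [-0.06, 0, 0], "turn": 0, "gripper": 0},
    {"slide": [-0.13, 0, 0], "turn": 0, "gripper": 0},
    {"slide": [-0.2, 0, 0], "turn": 0, "gripper": 0},
    {"slide": [-0.26, 0, 0], "turn": 0, "gripper": 0},
    {"slide": [-0.29, 0, 0], "turn": 0, "gripper": 0}
  ]
}}

```text
time_s: 29.97
tcp_pos: [0.5155, -0.2091, 0.0262]
eef_rot: [180.0, -0.5, 175.0]
contact_force: [-21.9, 4.1, 16.2]
gripper_width: 0.0006
gripper_force: 10.9
```

>>> {"api": "send_rows", "payload": {
  "moves": [
    {"slide": [-0.01, 0, 0], "turn": 0, "gripper": 0},
    {"slide": [-0.01, 0, 0], "turn": 0, "gripper": 0},
    {"slide": [-0.01, 0, 0], "turn": 0, "gripper": 0},
    {"slide": [-0.01, 0, 0], "turn": 0, "gripper": 0},
    {"slide": [-0.01, 0, 0], "turn": 0, "gripper": 0}
  ]
}}

```text
time_s: 30.38
tcp_pos: [0.5154, -0.2091, 0.026]
eef_rot: [180.0, -0.5, 175.0]
contact_force: [-13.3, 3.3, 8.2]
gripper_width: 0.0006
gripper_force: 7.0
```

>>> {"api": "send_rows", "payload": {
  "moves": [
    {"slide": [0.1, 0, 0], "turn": 0, "gripper": 0},
    {"slide": [0.12, 0, -0.2], "turn": 0, "gripper": 0.3},
    {"slide": [0.12, 0, -0.4], "turn": 0, "gripper": 0.61},
    {"slide": [0.12, 0, -0.6], "turn": 0, "gripper": 0.61},
    {"slide": [0.12, 0, -0.7], "turn": 0, "gripper": 0.61}
  ]
}}

```text
time_s: 30.8
tcp_pos: [0.5048, -0.2084, 0.136]
eef_rot: [-180.0, 0.3, 175.1]
contact_force: [0.7, -0.2, 0.1]
gripper_width: 0.022
gripper_force: 0.0
```

```bash
python3 - <<'E'
from go import *
for n in('top','side'):
    cap(n);print([(np.round(d['location'],3).tolist(),round(d['p'],2)) for k in('module1','spacer') for d in optics.look_for(n,k)])
go(.557,.267,.16,168.04)
E
```

```text
[([0.577, 0.435, 0.022], 0.91), ([0.256, 0.438, 0.026], 0.87), ([0.552, 0.27, 0.034], 0.83), ([0.24, 0.26, 0.026], 0.76), ([0.457, -0.274, 0.036], 0.73), ([0.535, 0.197, 0.035], 0.87)]
[([0.465, -0.284, 0.036], 0.76), ([0.235, 0.251, 0.028], 0.63), ([0.547, 0.261, 0.033], 0.62), ([0.582, 0.431, 0.025], 0.57), ([0.253, 0.419, 0.022], 0.49), ([0.537, 0.186, 0.034], 0.59), ([0.514, -0.229, 0.021], 0.45), ([0.308, -0.325, 0.032], 0.26)]
slide [-0.091  3.185 -0.012] turn 0.078 | pos [ 0.5023 -0.2078  0.1309] rot [ 1.800e+02 -1.000e-01  1.751e+02] t 31.1 F [-0.4 -0.3 -0.5] w 0.0453
```

>>> {"api": "send_rows", "payload": {
  "moves": [
    {"slide": [0, 0.15, 0], "turn": 0, "gripper": 0.61},
    {"slide": [-0.02, 0.35, 0], "turn": 0, "gripper": 0.61},
    {"slide": [-0.02, 0.55, 0], "turn": 0, "gripper": 0.61},
    {"slide": [-0.02, 0.75, 0], "turn": 0, "gripper": 0.61},
    {"slide": [-0.02, 0.95, 0], "turn": 0, "gripper": 0.61}
  ]
}}

```text
time_s: 31.52
tcp_pos: [0.5174, -0.065, 0.1305]
eef_rot: [-180.0, -0.1, 175.1]
contact_force: [0.2, -0.4, -0.5]
gripper_width: 0.0534
gripper_force: 0.0
```

>>> {"api": "send_rows", "payload": {
  "moves": [
    {"slide": [0, 0.22, 0], "turn": 0, "gripper": 0.61},
    {"slide": [-0.02, 0.44, 0], "turn": 0, "gripper": 0.61},
    {"slide": [-0.03, 0.66, 0], "turn": 0, "gripper": 0.61},
    {"slide": [-0.03, 0.88, 0], "turn": 0, "gripper": 0.61},
    {"slide": [-0.03, 1.0, 0], "turn": 0, "gripper": 0.61}
  ]
}}

```text
time_s: 31.93
tcp_pos: [0.5352, 0.0855, 0.1305]
eef_rot: [-180.0, -0.1, 175.2]
contact_force: [0.7, -0.3, 0.0]
gripper_width: 0.0535
gripper_force: 0.0
```

>>> {"api": "send_rows", "payload": {
  "moves": [
    {"slide": [0, 0.22, 0], "turn": 0.04, "gripper": 0.61},
    {"slide": [-0.02, 0.44, 0], "turn": 0.078, "gripper": 0.61},
    {"slide": [-0.03, 0.66, 0], "turn": 0.078, "gripper": 0.61},
    {"slide": [-0.03, 0.88, 0], "turn": 0.078, "gripper": 0.61},
    {"slide": [-0.03, 1.0, 0], "turn": 0.078, "gripper": 0.61}
  ]
}}

```text
time_s: 32.35
tcp_pos: [0.5526, 0.2347, 0.1302]
eef_rot: [-179.9, -0.1, 168.1]
contact_force: [1.9, -0.3, -0.0]
gripper_width: 0.0535
gripper_force: 0.0
```

>>> {"api": "send_rows", "payload": {
  "moves": [
    {"slide": [0, 0.1, 0.1], "turn": 0, "gripper": 0.61},
    {"slide": [0, 0.2, 0.25], "turn": 0, "gripper": 0.61},
    {"slide": [0, 0.22, 0.4], "turn": 0, "gripper": 0.61},
    {"slide": [0, 0.22, 0.5], "turn": 0, "gripper": 0.61},
    {"slide": [0, 0.22, 0.5], "turn": 0, "gripper": 0.61}
  ]
}}

```text
time_s: 32.77
tcp_pos: [0.5569, 0.2626, 0.0518]
eef_rot: [-179.7, -0.3, 168.0]
contact_force: [-0.6, 0.1, 0.4]
gripper_width: 0.0535
gripper_force: 0.0
```

```bash
python3 - <<'E'
from go import *
cap('side');print([(np.round(d['location'],3).tolist(),round(d['p'],2)) for d in optics.look_for('side','module1')])
go(.557,.267,.0225,168.04)
E
```

```text
[([0.464, -0.284, 0.034], 0.81), ([0.549, 0.262, 0.032], 0.78), ([0.251, 0.42, 0.02], 0.73), ([0.233, 0.25, 0.026], 0.52), ([0.568, 0.429, 0.022], 0.43)]
slide [0.018 0.021 0.403] turn 0.0 | pos [0.5591 0.2636 0.0557] rot [-1.799e+02 -1.000e-01  1.681e+02] t 32.87 F [-1.   0.8  0.6] w 0.0536
```

>>> {"api": "send_rows", "payload": {
  "moves": [
    {"slide": [0, 0, 0.05], "turn": 0, "gripper": 0.61},
    {"slide": [0, 0, 0.1], "turn": 0, "gripper": 0.61},
    {"slide": [0, 0, 0.12], "turn": 0, "gripper": 0.61},
    {"slide": [0, 0, 0.12], "turn": 0, "gripper": 0.61},
    {"slide": [0, 0, 0.12], "turn": 0, "gripper": 0.61}
  ]
}}

```text
time_s: 33.28
tcp_pos: [0.5596, 0.2641, 0.0388]
eef_rot: [-180.0, 0.0, 168.1]
contact_force: [0.2, -0.1, -0.5]
gripper_width: 0.0536
gripper_force: 0.0
```

```bash
python3 - <<'E'
from go import *
go(.557,.267,.0225,168.04)
E
```

```text
slide [0.021 0.015 0.29 ] turn 0.0 | pos [0.5596 0.2641 0.0388] rot [-180.     0.   168.1] t 33.28 F [ 0.2 -0.1 -0.5] w 0.0536
```

>>> {"api": "send_rows", "payload": {
  "moves": [
    {"slide": [0.02, 0.015, 0], "turn": 0, "gripper": 0.61},
    {"slide": [0.02, 0.015, 0.05], "turn": 0, "gripper": 0.61},
    {"slide": [0.02, 0.015, 0.12], "turn": 0, "gripper": 0.61},
    {"slide": [0.02, 0.015, 0.2], "turn": 0, "gripper": 0.61},
    {"slide": [0.02, 0.015, 0.285], "turn": 0, "gripper": 0.61}
  ]
}}

```text
time_s: 33.7
tcp_pos: [0.5568, 0.267, -0.0054]
eef_rot: [-180.0, -0.0, 168.1]
contact_force: [-0.3, 0.4, 0.3]
gripper_width: 0.053
gripper_force: 0.0
```

>>> {"api": "send_rows", "payload": {
  "moves": [
    {"slide": [0, 0, 0], "turn": 0, "gripper": 0.4},
    {"slide": [0, 0, 0], "turn": 0, "gripper": 0.4},
    {"slide": [0, 0, 0], "turn": 0, "gripper": 0.4},
    {"slide": [0, 0, 0], "turn": 0, "gripper": 0.4},
    {"slide": [0, 0, 0], "turn": 0, "gripper": 0.4}
  ],
  "newtons": 10
}}

```text
time_s: 34.12
tcp_pos: [0.5572, 0.2671, -0.0038]
eef_rot: [180.0, 0.0, 168.1]
contact_force: [1.1, 0.9, -2.0]
gripper_width: 0.0436
gripper_force: 10.0
```

```bash
python3 - <<'E'
from go import *
go(.557,.267,.0225,168.04)
E
```

```text
slide [ 0.001 -0.001  0.006] turn 0.0 | pos [ 0.5572  0.2671 -0.0038] rot [180.    0.  168.1] t 34.12 F [ 1.1  0.9 -2. ] w 0.0436
```

>>> {"api": "send_rows", "payload": {
  "moves": [
    {"slide": [0, 0, 0], "turn": 0, "gripper": 0.4},
    {"slide": [0, 0, 0], "turn": 0, "gripper": 0.4},
    {"slide": [0, 0, -0.1], "turn": 0, "gripper": 0.4},
    {"slide": [0, 0, -0.2], "turn": 0, "gripper": 0.4},
    {"slide": [0, 0, -0.3], "turn": 0, "gripper": 0.4}
  ],
  "newtons": 40
}}

```text
time_s: 34.53
tcp_pos: [0.5569, 0.2669, 0.0414]
eef_rot: [-180.0, -0.0, 168.1]
contact_force: [-0.3, -0.6, -1.6]
gripper_width: 0.0436
gripper_force: 40.0
```

>>> {"api": "send_rows", "payload": {
  "moves": [
    {"slide": [0, 0, -0.1], "turn": 0, "gripper": 0.4},
    {"slide": [0, 0, -0.2], "turn": 0, "gripper": 0.4},
    {"slide": [0, 0, -0.3], "turn": 0, "gripper": 0.4},
    {"slide": [0, 0, -0.4], "turn": 0, "gripper": 0.4},
    {"slide": [0, 0, -0.45], "turn": 0, "gripper": 0.4}
  ]
}}

```text
time_s: 34.95
tcp_pos: [0.5578, 0.2675, 0.1107]
eef_rot: [179.9, 0.1, 168.1]
contact_force: [-0.7, 0.1, -1.6]
gripper_width: 0.0433
gripper_force: 40.0
```

```bash
python3 - <<'E'
from go import *
print(fx(-.006,.006));go(*fx(-.006,.006),.13,175.12)
E
```

```text
[ 0.47023216 -0.19521133]
slide [-0.066 -3.139  0.046] turn -0.078 | pos [0.5578 0.2675 0.1107] rot [1.799e+02 1.000e-01 1.681e+02] t 34.95 F [-0.7  0.1 -1.6] w 0.0433
```

>>> {"api": "send_rows", "payload": {
  "moves": [
    {"slide": [0, -0.12, 0], "turn": 0, "gripper": 0.4},
    {"slide": [-0.01, -0.28, 0], "turn": 0, "gripper": 0.4},
    {"slide": [-0.02, -0.45, 0], "turn": 0, "gripper": 0.4},
    {"slide": [-0.02, -0.63, 0], "turn": 0, "gripper": 0.4},
    {"slide": [-0.02, -0.8, 0], "turn": 0, "gripper": 0.4}
  ]
}}

```text
time_s: 35.37
tcp_pos: [0.5341, 0.1473, 0.1078]
eef_rot: [-180.0, -0.0, 168.1]
contact_force: [-1.1, 0.4, -3.1]
gripper_width: 0.0434
gripper_force: 40.0
```

>>> {"api": "send_rows", "payload": {
  "moves": [
    {"slide": [0, -0.16, 0], "turn": 0, "gripper": 0.4},
    {"slide": [-0.01, -0.32, 0], "turn": 0, "gripper": 0.4},
    {"slide": [-0.02, -0.48, 0], "turn": 0, "gripper": 0.4},
    {"slide": [-0.02, -0.64, 0], "turn": 0, "gripper": 0.4},
    {"slide": [-0.02, -0.8, 0], "turn": 0, "gripper": 0.4}
  ]
}}

```text
time_s: 35.78
tcp_pos: [0.5123, 0.0295, 0.108]
eef_rot: [-180.0, -0.0, 168.1]
contact_force: [0.5, 0.4, -2.0]
gripper_width: 0.0436
gripper_force: 40.0
```

>>> {"api": "send_rows", "payload": {
  "moves": [
    {"slide": [0, -0.16, 0], "turn": 0, "gripper": 0.4},
    {"slide": [-0.01, -0.32, 0], "turn": 0, "gripper": 0.4},
    {"slide": [-0.02, -0.48, 0], "turn": 0, "gripper": 0.4},
    {"slide": [-0.02, -0.64, 0], "turn": 0, "gripper": 0.4},
    {"slide": [-0.02, -0.8, 0], "turn": 0, "gripper": 0.4}
  ]
}}

```text
time_s: 36.2
tcp_pos: [0.4904, -0.0884, 0.108]
eef_rot: [180.0, -0.0, 168.1]
contact_force: [0.4, 0.1, -2.4]
gripper_width: 0.0434
gripper_force: 40.0
```

>>> {"api": "send_rows", "payload": {
  "moves": [
    {"slide": [0, -0.2, 0], "turn": -0.02, "gripper": 0.4},
    {"slide": [0, -0.4, 0], "turn": -0.05, "gripper": 0.4},
    {"slide": [0, -0.6, 0], "turn": -0.078, "gripper": 0.4},
    {"slide": [0, -0.72, 0], "turn": -0.078, "gripper": 0.4},
    {"slide": [0, -0.74, 0], "turn": -0.078, "gripper": 0.4}
  ]
}}

```text
time_s: 36.62
tcp_pos: [0.4668, -0.1981, 0.1078]
eef_rot: [-180.0, -0.1, 174.9]
contact_force: [0.1, -0.1, -2.6]
gripper_width: 0.0435
gripper_force: 40.0
```

>>> {"api": "send_rows", "payload": {
  "moves": [
    {"slide": [0, 0, 0.1], "turn": 0, "gripper": 0.4},
    {"slide": [0, 0, 0.2], "turn": 0, "gripper": 0.4},
    {"slide": [0, 0, 0.3], "turn": 0, "gripper": 0.4},
    {"slide": [0, 0, 0.3], "turn": 0, "gripper": 0.4},
    {"slide": [0, 0, 0.3], "turn": 0, "gripper": 0.4}
  ]
}}

```text
time_s: 37.03
tcp_pos: [0.4676, -0.1955, 0.0628]
eef_rot: [-180.0, -0.1, 175.1]
contact_force: [0.1, -0.2, -1.3]
gripper_width: 0.0435
gripper_force: 40.0
```

```bash
python3 - <<'E'
from go import *
go(*fx(-.006,.006),.0232,175.12)
for n in('top','side'):
    cap(n);print([(np.round(d['location'],3).tolist(),round(d['p'],2)) for d in optics.look_for(n,'module1')])
E
```

```text
slide [-0.019  0.003  0.445] turn -0.0 | pos [ 0.4676 -0.1955  0.0628] rot [-1.800e+02 -1.000e-01  1.751e+02] t 37.03 F [ 0.1 -0.2 -1.3] w 0.0435
[([0.238, 0.262, 0.027], 0.9), ([0.432, -0.274, 0.035], 0.72), ([0.434, -0.19, 0.102], 0.71), ([0.255, 0.437, 0.024], 0.66), ([0.578, 0.435, 0.022], 0.65)]
[([0.463, -0.283, 0.034], 0.87), ([0.235, 0.254, 0.028], 0.62), ([0.433, -0.201, 0.103], 0.6), ([0.447, -0.403, 0.023], 0.6), ([0.253, 0.421, 0.023], 0.56), ([0.576, 0.433, 0.024], 0.56)]
```

>>> {"api": "send_rows", "payload": {
  "moves": [
    {"slide": [0, 0, 0.12], "turn": 0, "gripper": 0.4},
    {"slide": [0, 0, 0.25], "turn": 0, "gripper": 0.4},
    {"slide": [0, 0, 0.35], "turn": 0, "gripper": 0.4},
    {"slide": [0, 0, 0.41], "turn": 0, "gripper": 0.4},
    {"slide": [0, 0, 0.44], "turn": 0, "gripper": 0.4}
  ]
}}

```text
time_s: 37.65
tcp_pos: [0.4682, -0.1955, -0.0032]
eef_rot: [-180.0, -0.0, 175.1]
contact_force: [-0.7, 0.0, -1.7]
gripper_width: 0.0439
gripper_force: 40.0
```

>>> {"api": "send_rows", "payload": {
  "moves": [
    {"slide": [0, 0, 0.005], "turn": 0, "gripper": 0.4},
    {"slide": [0, 0, 0.01], "turn": 0, "gripper": 0.4},
    {"slide": [0, 0, 0.01], "turn": 0, "gripper": 0.4},
    {"slide": [0, 0, 0.01], "turn": 0, "gripper": 0.4},
    {"slide": [0, 0, 0.01], "turn": 0, "gripper": 0.4}
  ],
  "newtons": 10
}}

```text
time_s: 38.07
tcp_pos: [0.469, -0.1956, -0.0034]
eef_rot: [180.0, 0.1, 175.1]
contact_force: [0.0, -0.1, -2.9]
gripper_width: 0.044
gripper_force: 10.0
```

>>> {"api": "send_rows", "payload": {
  "moves": [
    {"slide": [-0.015, 0, 0], "turn": 0, "gripper": 0.4},
    {"slide": [-0.03, 0, 0], "turn": 0, "gripper": 0.4},
    {"slide": [-0.045, 0, 0], "turn": 0, "gripper": 0.4},
    {"slide": [-0.06, 0, 0], "turn": 0, "gripper": 0.4},
    {"slide": [-0.075, 0, 0], "turn": 0, "gripper": 0.4}
  ]
}}

```text
time_s: 38.48
tcp_pos: [0.4775, -0.1966, -0.0046]
eef_rot: [-180.0, -0.2, 175.1]
contact_force: [-9.0, 0.8, 1.8]
gripper_width: 0.0442
gripper_force: 10.0
```

>>> {"api": "send_rows", "payload": {
  "moves": [
    {"slide": [-0.01, 0, 0], "turn": 0, "gripper": 0.4},
    {"slide": [-0.02, 0, 0], "turn": 0, "gripper": 0.4},
    {"slide": [-0.03, 0, 0], "turn": 0, "gripper": 0.4},
    {"slide": [-0.04, 0, 0], "turn": 0, "gripper": 0.4},
    {"slide": [-0.05, 0, 0], "turn": 0, "gripper": 0.4}
  ]
}}

```text
time_s: 38.9
tcp_pos: [0.4802, -0.1969, -0.0057]
eef_rot: [180.0, -0.7, 175.0]
contact_force: [-14.3, 1.9, 4.9]
gripper_width: 0.044
gripper_force: 10.0
```

```bash
python3 - <<'E'
from go import *
go(*fx(0,.012),.0232,175.12)
E
```

```text
slide [ 0.027  0.046 -0.011] turn -0.002 | pos [ 0.4802 -0.1969 -0.0057] rot [180.   -0.7 175. ] t 38.9 F [-14.3   1.9   4.9] w 0.044
```

>>> {"api": "send_rows", "payload": {
  "moves": [
    {"slide": [0.03, 0, 0], "turn": 0, "gripper": 0.64},
    {"slide": [0.03, 0, 0], "turn": 0, "gripper": 0.64},
    {"slide": [0.03, 0, 0], "turn": 0, "gripper": 0.64},
    {"slide": [0.03, 0, 0], "turn": 0, "gripper": 0.64},
    {"slide": [0.03, 0, 0], "turn": 0, "gripper": 0.64}
  ]
}}

```text
time_s: 39.32
tcp_pos: [0.4836, -0.1968, -0.0038]
eef_rot: [180.0, 0.1, 175.1]
contact_force: [0.8, 0.7, 0.7]
gripper_width: 0.0557
gripper_force: 0.0
```

>>> {"api": "send_rows", "payload": {
  "moves": [
    {"slide": [0, 0.02, 0], "turn": 0, "gripper": 0.64},
    {"slide": [0, 0.035, 0], "turn": 0, "gripper": 0.64},
    {"slide": [0, 0.05, 0], "turn": 0, "gripper": 0.64},
    {"slide": [0, 0.065, 0], "turn": 0, "gripper": 0.64},
    {"slide": [0, 0.08, 0], "turn": 0, "gripper": 0.64}
  ]
}}

```text
time_s: 39.73
tcp_pos: [0.4838, -0.1847, -0.004]
eef_rot: [-180.0, 0.0, 175.1]
contact_force: [-0.3, -1.6, 0.5]
gripper_width: 0.0559
gripper_force: 0.7
```

>>> {"api": "send_rows", "payload": {
  "moves": [
    {"slide": [0, 0.01, 0], "turn": 0, "gripper": 0.64},
    {"slide": [0, 0.02, 0], "turn": 0, "gripper": 0.64},
    {"slide": [0, 0.02, 0], "turn": 0, "gripper": 0.64},
    {"slide": [0, 0.02, 0], "turn": 0, "gripper": 0.64},
    {"slide": [0, 0.02, 0], "turn": 0, "gripper": 0.64}
  ]
}}

```text
time_s: 40.15
tcp_pos: [0.4838, -0.1839, -0.0035]
eef_rot: [-179.9, -0.0, 175.1]
contact_force: [-2.1, -16.4, 3.7]
gripper_width: 0.056
gripper_force: 8.5
```

```bash
python3 - <<'E'
from go import *
go(*fx(0,.012),.0232,175.12)
E
```

```text
slide [ 0.043 -0.043  0.004] turn 0.0 | pos [ 0.4838 -0.1839 -0.0035] rot [-179.9   -0.   175.1] t 40.15 F [ -2.1 -16.4   3.7] w 0.056
```

>>> {"api": "send_rows", "payload": {
  "moves": [
    {"slide": [0, -0.04, 0], "turn": 0, "gripper": 0.64},
    {"slide": [0, -0.04, -0.1], "turn": 0, "gripper": 0.64},
    {"slide": [0, -0.04, -0.35], "turn": 0, "gripper": 0.3},
    {"slide": [0.2, -0.04, -0.35], "turn": 0, "gripper": 0},
    {"slide": [0.4, -0.05, -0.35], "turn": 0, "gripper": 0}
  ]
}}

```text
time_s: 40.57
tcp_pos: [0.4255, -0.184, 0.0499]
eef_rot: [180.0, 0.2, 175.1]
contact_force: [-0.9, 0.5, 0.1]
gripper_width: 0.0414
gripper_force: 0.0
```

>>> {"api": "send_rows", "payload": {
  "moves": [
    {"slide": [0.15, 0, 0], "turn": 0, "gripper": 0},
    {"slide": [0.17, 0, 0], "turn": 0, "gripper": 0},
    {"slide": [0.17, 0, 0.12], "turn": 0, "gripper": 0},
    {"slide": [0.17, 0, 0.24], "turn": 0, "gripper": 0},
    {"slide": [0.17, 0, 0.35], "turn": 0, "gripper": 0}
  ]
}}

```text
time_s: 40.98
tcp_pos: [0.3988, -0.1818, -0.0043]
eef_rot: [180.0, 0.1, 175.1]
contact_force: [1.2, 0.2, -0.8]
gripper_width: 0.0083
gripper_force: 0.0
```

>>> {"api": "send_rows", "payload": {
  "moves": [
    {"slide": [-0.02, 0, 0.03], "turn": 0, "gripper": 0},
    {"slide": [-0.04, 0, 0.035], "turn": 0, "gripper": 0},
    {"slide": [-0.06, 0, 0.035], "turn": 0, "gripper": 0},
    {"slide": [-0.08, 0, 0.035], "turn": 0, "gripper": 0},
    {"slide": [-0.1, 0, 0.035], "turn": 0, "gripper": 0}
  ]
}}

```text
time_s: 41.4
tcp_pos: [0.4143, -0.1833, -0.0085]
eef_rot: [180.0, 0.1, 175.1]
contact_force: [-0.2, 0.3, 0.2]
gripper_width: 0.0004
gripper_force: 0.0
```

```bash
python3 - <<'E'
from go import *
go(*fx(-.0615,.012),.0175,175.12)
E
```

```text
slide [-0.008 -0.007  0.008] turn -0.0 | pos [ 0.4143 -0.1833 -0.0085] rot [1.800e+02 1.000e-01 1.751e+02] t 41.4 F [-0.2  0.3  0.2] w 0.0004
```

>>> {"api": "send_rows", "payload": {
  "moves": [
    {"slide": [-0.01, 0, 0], "turn": 0, "gripper": 0},
    {"slide": [-0.02, 0, 0], "turn": 0, "gripper": 0},
    {"slide": [-0.025, 0, 0], "turn": 0, "gripper": 0},
    {"slide": [-0.025, 0, 0], "turn": 0, "gripper": 0},
    {"slide": [-0.025, 0, 0], "turn": 0, "gripper": 0}
  ]
}}

```text
time_s: 41.82
tcp_pos: [0.4154, -0.1836, -0.0094]
eef_rot: [-180.0, -0.1, 175.1]
contact_force: [-4.8, 1.4, 4.5]
gripper_width: 0.0004
gripper_force: 2.5
```

```bash
python3 - <<'E'
from go import *
go(*fx(-.0615,.012),.0175,175.12)
E
```

```text
slide [-0.001 -0.006  0.002] turn -0.001 | pos [ 0.4154 -0.1836 -0.0094] rot [-1.800e+02 -1.000e-01  1.751e+02] t 41.82 F [-4.8  1.4  4.5] w 0.0004
```

>>> {"api": "send_rows", "payload": {
  "moves": [
    {"slide": [0.06, 0, 0], "turn": 0, "gripper": 0},
    {"slide": [0.1, 0, -0.15], "turn": 0, "gripper": 0},
    {"slide": [0.1, 0, -0.4], "turn": 0, "gripper": 0},
    {"slide": [0.1, 0, -0.65], "turn": 0, "gripper": 0},
    {"slide": [0.1, 0, -0.85], "turn": 0, "gripper": 0}
  ]
}}

```text
time_s: 42.23
tcp_pos: [0.4023, -0.1825, 0.1209]
eef_rot: [-180.0, 0.2, 175.1]
contact_force: [1.4, -1.0, 0.6]
gripper_width: 0.0002
gripper_force: 0.0
```

>>> {"api": "send_rows", "payload": {
  "moves": [
    {"slide": [-0.1, 0.2, 0], "turn": 0, "gripper": 0},
    {"slide": [-0.3, 0.4, 0], "turn": 0, "gripper": 0},
    {"slide": [-0.5, 0.6, 0], "turn": 0, "gripper": 0},
    {"slide": [-0.7, 0.8, 0], "turn": 0, "gripper": 0},
    {"slide": [-0.9, 1.0, 0], "turn": 0, "gripper": 0}
  ]
}}

```text
time_s: 42.65
tcp_pos: [0.5484, -0.0448, 0.1188]
eef_rot: [180.0, 0.1, 175.1]
contact_force: [0.5, -1.0, 0.2]
gripper_width: 0.0005
gripper_force: 0.0
```

```bash
python3 - <<'E'
from go import *
s=cap('side');u,v=300,180;k=6
i=cv2.resize(s['img'][v:v+100,u:u+130],None,fx=k,fy=k,interpolation=cv2.INTER_CUBIC)[:,:,::-1].copy()
for yc in(.034,-.054):
    for z in(.032,):
        P=[((w2px(s,[*fx(x,y),z])-[u,v])*k+k/2-.5) for x,y in((.05,yc),(.05,yc-.044),(-.05,yc-.044),(-.05,yc))]
        cv2.polylines(i,[np.int32(P)],True,(0,0,255),1)
cv2.imwrite('pics/a9.png',i)
for n in('top','side'):
    if n=='top':cap(n)
    print([(np.round(d['location'],3).tolist(),round(d['p'],2)) for d in optics.look_for(n,'module1')]);print([(np.round(d['location'],4).tolist(),round(d['p'],2)) for d in optics.look_for(n,'start_top')])
print(fx(0,.012),fx(0,-.076));go(*fx(.088,-.005),.13,175.12)
E
```

```text
[([0.255, 0.438, 0.024], 0.96), ([0.578, 0.432, 0.023], 0.96), ([0.465, -0.273, 0.037], 0.6), ([0.475, -0.185, 0.03], 0.59)]
[([0.449, -0.3954, 0.0209], 0.43)]
[([0.234, 0.253, 0.029], 0.84), ([0.468, -0.194, 0.035], 0.75), ([0.465, -0.283, 0.034], 0.58), ([0.256, 0.419, 0.021], 0.56), ([0.581, 0.433, 0.024], 0.47)]
[([0.4476, -0.4004, 0.0213], 0.47)]
[ 0.47672083 -0.1897435 ] [ 0.46923475 -0.2774245 ]
slide [-0.208 -1.103  0.101] turn -0.0 | pos [ 0.5461 -0.0467  0.118 ] rot [180.   -0.  175.1] t 42.95 F [-0.7  0.8  0.1] w 0.0004
```

View pics/a9.png

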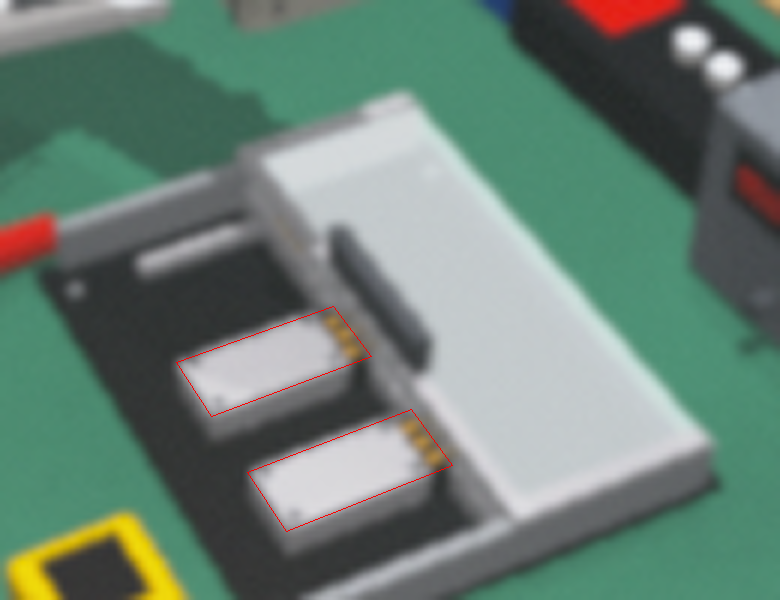

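The side view shows both modules squarely inside the predicted outlines at (270,360) and (350,470), with connectors at the fence. Now I'll close the cover.

>>> {"api": "send_rows", "payload": {
  "moves": [
    {"slide": [-0.1, -0.2, 0], "turn": 0, "gripper": 0},
    {"slide": [-0.2, -0.4, 0], "turn": 0, "gripper": 0},
    {"slide": [-0.21, -0.6, 0], "turn": 0, "gripper": 0},
    {"slide": [-0.21, -0.8, 0], "turn": 0, "gripper": 0},
    {"slide": [-0.21, -1.0, 0], "turn": 0, "gripper": 0}
  ]
}}

```text
time_s: 43.37
tcp_pos: [0.5643, -0.2007, 0.1185]
eef_rot: [180.0, 0.0, 175.0]
contact_force: [1.1, -1.2, -0.2]
gripper_width: 0.0003
gripper_force: 0.0
```

>>> {"api": "send_rows", "payload": {
  "moves": [
    {"slide": [0, -0.1, 0], "turn": 0, "gripper": 0},
    {"slide": [0, -0.1, 0.15], "turn": 0, "gripper": 0},
    {"slide": [0, -0.1, 0.3], "turn": 0, "gripper": 0},
    {"slide": [0, -0.1, 0.45], "turn": 0, "gripper": 0},
    {"slide": [0, -0.1, 0.45], "turn": 0, "gripper": 0}
  ]
}}

```text
time_s: 43.78
tcp_pos: [0.56, -0.214, 0.047]
eef_rot: [179.9, -0.3, 174.9]
contact_force: [-2.0, -0.1, -0.5]
gripper_width: 0.0002
gripper_force: 0.0
```

```bash
python3 - <<'E'
from go import *
go(*fx(.088,-.005),.057,175.12)
E
```

```text
slide [-0.02   0.     0.114] turn -0.002 | pos [ 0.56  -0.214  0.047] rot [179.9  -0.3 174.9] t 43.78 F [-2.  -0.1 -0.5] w 0.0002
```

>>> {"api": "send_rows", "payload": {
  "moves": [
    {"slide": [0, 0, 0.06], "turn": 0, "gripper": 0},
    {"slide": [0, 0, 0.13], "turn": 0, "gripper": 0},
    {"slide": [0.02, 0, 0.13], "turn": 0, "gripper": 0},
    {"slide": [0.06, 0, 0.13], "turn": 0, "gripper": 0},
    {"slide": [0.12, 0, 0.13], "turn": 0, "gripper": 0}
  ]
}}

```text
time_s: 44.2
tcp_pos: [0.5468, -0.212, 0.0319]
eef_rot: [-180.0, 0.1, 175.1]
contact_force: [1.1, -0.7, -0.4]
gripper_width: 0.0002
gripper_force: 0.8
```

>>> {"api": "send_rows", "payload": {
  "moves": [
    {"slide": [0.1, 0, 0], "turn": 0, "gripper": 0},
    {"slide": [0.22, 0, 0], "turn": 0, "gripper": 0},
    {"slide": [0.34, 0, 0], "turn": 0, "gripper": 0},
    {"slide": [0.46, 0, 0], "turn": 0, "gripper": 0},
    {"slide": [0.56, 0, 0], "turn": 0, "gripper": 0}
  ]
}}

```text
time_s: 44.62
tcp_pos: [0.4619, -0.2047, 0.0322]
eef_rot: [-180.0, 0.2, 175.1]
contact_force: [1.4, -1.2, -1.8]
gripper_width: 0.0006
gripper_force: 1.1
```

```bash
python3 - <<'E'
from go import *
go(.4355,-.2015,.057,175.12)
E
```

```text
slide [0.177 0.006 0.016] turn -0.0 | pos [ 0.4619 -0.2047  0.0322] rot [-180.     0.2  175.1] t 44.62 F [ 1.4 -1.2 -1.8] w 0.0006
```

>>> {"api": "send_rows", "payload": {
  "moves": [
    {"slide": [0.05, 0, 0], "turn": 0, "gripper": 0},
    {"slide": [0.1, 0, 0], "turn": 0, "gripper": 0},
    {"slide": [0.14, 0, 0], "turn": 0, "gripper": 0},
    {"slide": [0.17, 0, 0], "turn": 0, "gripper": 0},
    {"slide": [0.19, 0, 0], "turn": 0, "gripper": 0}
  ]
}}

```text
time_s: 45.03
tcp_pos: [0.4352, -0.2024, 0.0317]
eef_rot: [-180.0, 0.1, 175.1]
contact_force: [10.2, -3.0, -8.2]
gripper_width: 0.0007
gripper_force: 5.2
```

>>> {"api": "send_rows", "payload": {
  "moves": [
    {"slide": [0.02, 0, 0], "turn": 0, "gripper": 0},
    {"slide": [0.02, 0, 0], "turn": 0, "gripper": 0},
    {"slide": [0.02, 0, 0], "turn": 0, "gripper": 0},
    {"slide": [0.02, 0, 0], "turn": 0, "gripper": 0},
    {"slide": [0.02, 0, 0], "turn": 0, "gripper": 0}
  ]
}}

```text
time_s: 45.45
tcp_pos: [0.4354, -0.2023, 0.0319]
eef_rot: [-180.0, 0.4, 175.2]
contact_force: [10.4, -2.1, -3.5]
gripper_width: 0.0006
gripper_force: 4.8
```

>>> {"api": "send_rows", "payload": {
  "moves": [
    {"slide": [-0.1, 0, 0], "turn": 0, "gripper": 0},
    {"slide": [-0.12, 0, -0.15], "turn": 0, "gripper": 0},
    {"slide": [-0.12, 0, -0.4], "turn": 0, "gripper": 0},
    {"slide": [-0.12, 0, -0.5], "turn": 0, "gripper": 0},
    {"slide": [-0.12, 0, -0.5], "turn": 0, "gripper": 0}
  ]
}}

```text
time_s: 45.87
tcp_pos: [0.4513, -0.204, 0.1096]
eef_rot: [-180.0, 0.3, 175.1]
contact_force: [1.3, 0.6, 0.2]
gripper_width: 0.0005
gripper_force: 0.0
```

```bash
python3 - <<'E'
from go import *
go(.4485,-.397,.06,175.12)
cap('side');print([(np.round(d['location'],3).tolist(),round(d['p'],2)) for d in optics.look_for('side','module1')])
t=cap('top')
a=(448,217);p=[px2w(t,*w,.022).round(4) for w in [(310+692/5-.4,135+407/5-.4)]];print(p)
E
```

```text
slide [-0.089 -1.283  0.513] turn -0.0 | pos [ 0.4513 -0.204   0.1096] rot [-180.     0.3  175.1] t 45.87 F [1.3 0.6 0.2] w 0.0005
[([0.231, 0.252, 0.027], 0.67), ([0.252, 0.418, 0.022], 0.67), ([0.581, 0.432, 0.025], 0.64)]
[array([ 0.4501, -0.3983,  0.022 ])]
```

>>> {"api": "send_rows", "payload": {
  "moves": [
    {"slide": [-0.02, -0.2, 0], "turn": 0, "gripper": 0},
    {"slide": [-0.04, -0.4, 0], "turn": 0, "gripper": 0},
    {"slide": [-0.06, -0.6, 0], "turn": 0, "gripper": 0},
    {"slide": [-0.08, -0.8, 0], "turn": 0, "gripper": 0},
    {"slide": [-0.09, -1.0, 0], "turn": 0, "gripper": 0}
  ]
}}

```text
time_s: 46.43
tcp_pos: [0.4487, -0.3552, 0.1044]
eef_rot: [179.9, -0.2, 175.1]
contact_force: [1.1, 1.2, -0.7]
gripper_width: 0.0007
gripper_force: 0.0
```

>>> {"api": "send_rows", "payload": {
  "moves": [
    {"slide": [0, -0.15, 0], "turn": 0, "gripper": 0},
    {"slide": [0, -0.28, 0.1], "turn": 0, "gripper": 0},
    {"slide": [0, -0.28, 0.3], "turn": 0, "gripper": 0},
    {"slide": [0, -0.28, 0.45], "turn": 0, "gripper": 0},
    {"slide": [0, -0.28, 0.45], "turn": 0, "gripper": 0}
  ]
}}

```text
time_s: 46.85
tcp_pos: [0.4416, -0.3942, 0.0323]
eef_rot: [179.7, -0.6, 174.9]
contact_force: [-0.8, 1.1, -0.4]
gripper_width: 0.0003
gripper_force: 0.0
```

```bash
python3 - <<'E'
from go import *
go(.449,-.3975,.022,175.12)
E
```

```text
slide [-0.054 -0.019  0.249] turn -0.002 | pos [ 0.4416 -0.3942  0.0323] rot [179.7  -0.6 174.9] t 46.85 F [-0.8  1.1 -0.4] w 0.0003
```

>>> {"api": "send_rows", "payload": {
  "moves": [
    {"slide": [-0.025, -0.015, 0.05], "turn": 0, "gripper": 0},
    {"slide": [-0.025, -0.015, 0.1], "turn": 0, "gripper": 0},
    {"slide": [-0.025, -0.015, 0.15], "turn": 0, "gripper": 0},
    {"slide": [-0.025, -0.015, 0.18], "turn": 0, "gripper": 0},
    {"slide": [-0.025, -0.015, 0.2], "turn": 0, "gripper": 0}
  ]
}}

```text
time_s: 47.27
tcp_pos: [0.4498, -0.3984, 0.0085]
eef_rot: [-180.0, 0.0, 175.1]
contact_force: [-0.7, 0.2, -0.5]
gripper_width: 0.0003
gripper_force: 0.0
```

>>> {"api": "send_rows", "payload": {
  "moves": [
    {"slide": [0, 0, 0.01], "turn": 0, "gripper": 0},
    {"slide": [0, 0, 0.02], "turn": 0, "gripper": 0},
    {"slide": [0, 0, 0.03], "turn": 0, "gripper": 0},
    {"slide": [0, 0, 0.04], "turn": 0, "gripper": 0},
    {"slide": [0, 0, 0.04], "turn": 0, "gripper": 0}
  ]
}}

```text
time_s: 47.68
tcp_pos: [0.4496, -0.3986, 0.0026]
eef_rot: [-180.0, 0.0, 175.1]
contact_force: [0.0, -0.3, -0.6]
gripper_width: 0.0003
gripper_force: 0.0
```

>>> {"api": "send_rows", "payload": {
  "moves": [
    {"slide": [0, 0, 0.01], "turn": 0, "gripper": 0},
    {"slide": [0, 0, 0.02], "turn": 0, "gripper": 0},
    {"slide": [0, 0, 0.03], "turn": 0, "gripper": 0},
    {"slide": [0, 0, 0.03], "turn": 0, "gripper": 0},
    {"slide": [0, 0, 0.03], "turn": 0, "gripper": 0}
  ]
}}

```text
time_s: 48.1
tcp_pos: [0.4495, -0.3986, -0.002]
eef_rot: [180.0, -0.0, 175.1]
contact_force: [-0.7, 0.4, 0.2]
gripper_width: 0.0001
gripper_force: 0.0
```

```bash
python3 - <<'E'
from go import *
go(.449,-.3975,.016,175.12)
E
```

```text
slide [0.004 0.007 0.061] turn -0.0 | pos [ 0.4495 -0.3986 -0.002 ] rot [180.   -0.  175.1] t 48.1 F [-0.7  0.4  0.2] w 0.0001
```

>>> {"api": "send_rows", "payload": {
  "moves": [
    {"slide": [0, 0, 0.01], "turn": 0, "gripper": 0},
    {"slide": [0, 0, 0.02], "turn": 0, "gripper": 0},
    {"slide": [0, 0, 0.03], "turn": 0, "gripper": 0},
    {"slide": [0, 0, 0.04], "turn": 0, "gripper": 0},
    {"slide": [0, 0, 0.04], "turn": 0, "gripper": 0}
  ]
}}

```text
time_s: 48.52
tcp_pos: [0.4497, -0.3987, -0.0079]
eef_rot: [-180.0, 0.0, 175.1]
contact_force: [-0.4, 1.0, 2.8]
gripper_width: 0.0002
gripper_force: 1.5
```

>>> {"api": "send_rows", "payload": {
  "moves": [
    {"slide": [0, 0, 0.01], "turn": 0, "gripper": 0},
    {"slide": [0, 0, 0.02], "turn": 0, "gripper": 0},
    {"slide": [0, 0, 0.03], "turn": 0, "gripper": 0},
    {"slide": [0, 0, 0.03], "turn": 0, "gripper": 0},
    {"slide": [0, 0, 0.03], "turn": 0, "gripper": 0}
  ]
}}

```text
time_s: 48.93
tcp_pos: [0.4498, -0.3987, -0.0113]
eef_rot: [-180.0, 0.0, 175.1]
contact_force: [-2.8, 3.5, 12.8]
gripper_width: 0.0006
gripper_force: 6.6
```

>>> {"api": "send_rows", "payload": {
  "moves": [
    {"slide": [0, 0, 0.015], "turn": 0, "gripper": 0},
    {"slide": [0, 0, 0.015], "turn": 0, "gripper": 0},
    {"slide": [0, 0, 0.015], "turn": 0, "gripper": 0},
    {"slide": [0, 0, 0.015], "turn": 0, "gripper": 0},
    {"slide": [0, 0, 0.015], "turn": 0, "gripper": 0}
  ]
}}

```text
time_s: 49.35
tcp_pos: [0.4499, -0.3989, -0.0116]
eef_rot: [-179.9, 0.1, 175.1]
contact_force: [-6.7, 8.3, 30.9]
gripper_width: 0.0
gripper_force: 15.0
```

>>> {"api": "send_rows", "payload": {
  "moves": [
    {"slide": [0, 0, -0.2], "turn": 0, "gripper": 0},
    {"slide": [0, 0, -0.4], "turn": 0, "gripper": 0},
    {"slide": [0, 0, -0.65], "turn": 0, "gripper": 0},
    {"slide": [0, 0, -0.9], "turn": 0, "gripper": 0},
    {"slide": [0, 0, -1.0], "turn": 0, "gripper": 0}
  ]
}}

```text
time_s: 49.77
tcp_pos: [0.4515, -0.4, 0.1407]
eef_rot: [-179.8, 0.3, 175.1]
contact_force: [1.1, -0.7, 0.3]
gripper_width: 0.0005
gripper_force: 0.0
```

>>> {"api": "send_rows", "payload": {
  "moves": [
    {"slide": [0, -0.2, 0], "turn": 0, "gripper": 0},
    {"slide": [0, -0.4, 0], "turn": 0, "gripper": 0},
    {"slide": [0, -0.6, 0], "turn": 0, "gripper": 0.3},
    {"slide": [0, -0.8, 0], "turn": 0, "gripper": 0.3},
    {"slide": [0, -0.9, 0], "turn": 0, "gripper": 0.3}
  ]
}}

```text
time_s: 50.18
tcp_pos: [0.4373, -0.5357, 0.1345]
eef_rot: [180.0, -0.0, 175.0]
contact_force: [0.5, 0.1, 1.0]
gripper_width: 0.0151
gripper_force: 0.0
```

```bash
python3 - <<'E'
from go import *
t=cap('top');u,v=310,130;k=5
i=cv2.resize(t['img'][v:v+118,u:u+150],None,fx=k,fy=k,interpolation=cv2.INTER_CUBIC)[:,:,::-1].copy()
for yc in(.034,-.054):
    P=[((w2px(t,[*fx(x,y),.032])-[u,v])*k+k/2-.5) for x,y in((.05,yc),(.05,yc-.044),(-.05,yc-.044),(-.05,yc))]
    cv2.polylines(i,[np.int32(P)],True,(0,0,255),1)
P=[((w2px(t,[*fx(x,y),.077])-[u,v])*k+k/2-.5) for x,y in((-.052,.05),(-.052,-.05),(-.064,-.05),(-.064,.05))]
cv2.polylines(i,[np.int32(P)],True,(255,0,255),1)
cv2.imwrite('pics/b1.png',i);print(get_state()['contact_force'],get_state()['time_s'])
E
```

```text
[ 1.67763076 -3.157692    0.06579234] 50.2333
```

View pics/b1.png

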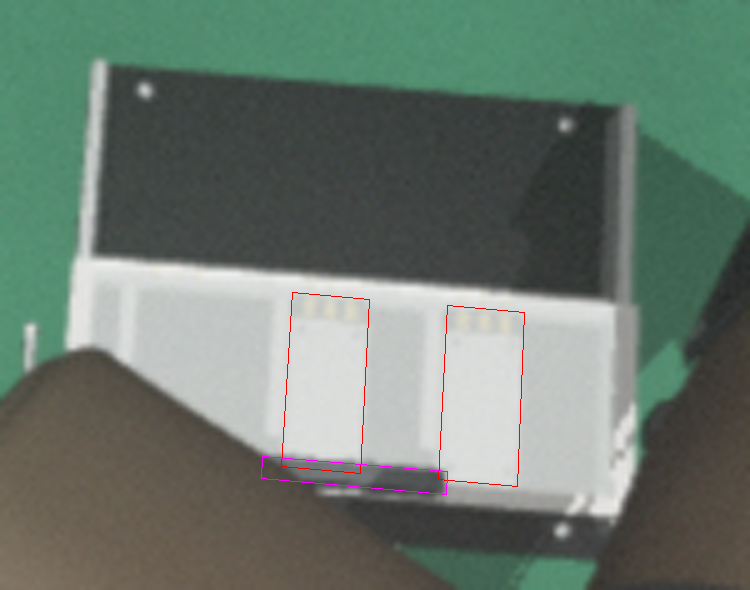

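The top view shows both modules inside the seated outlines at (325,383) and (482,396) under the pane. The handle is in its closed outline at (355,475), and the arm is clear. I'm handing the job in.

```bash
python3 -c "
from plant import order
print(order.close_job())"
```

```text
the job is handed in; nothing more can be done
None
```

The job is handed in, result not reported: both modules present sit flush in the middle and right bays, the cover is closed over them, the button was pressed to its bottom stop, and the arm touches nothing.

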